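Swap the controller's plug-in cards

ROBOT

A 6-joint arm with a two-finger parallel gripper is mounted at the origin on the work surface. World frame = base frame: x ahead of the robot, y to its left, z up, the work surface at z = 0. Lengths are in m, angles in rad, forces in N, time in s.
With the tool pointing down it reaches from about 0.225 to 0.875 m from the base axis. Payload 3.4 kg.
Tool frame: the origin (TCP) lies at the very end of the fingers, on their centre line; the grasp point (between the pads) lies 19 mm behind it (manip.grasp_offset is the distance from the TCP to the grasp point, in m); x points along the fingers, y is the direction in which the jaws open and shut, and the axes are right-handed (so a half turn about x gives the same grasp; the last joint's range is limited). The gripper opens to 85 mm and grips with 20 to 120 N. Pads are 22 mm wide; open, the fingers measure 114 mm over their backs; the gripper's body (76 mm by 85 mm) begins 54 mm behind the grasp point. The pads swing forward as they close: fully open they stand 13 mm farther back than shut.
Start: joints at [-1.462, 0.276, 1.505, -0, 1.361, -0.121], TCP at [0.131, -0.56, 0.201] pointing down, gripper open.
Joint ranges: [-2.89, 2.89], [-0.75, 2.08], [0.22, 2.7], [-1.18, 4.32], [0.11, 2.71], [-2.7, 2.7]. Speed limits (rad/s): [2.57, 2.57, 3.14, 3.14, 3.14, 3.14].

INTERFACE

Orientations are given as a unit quaternion [w, x, y, z].
In Python, from rig import manip gives the robot as it stands.
- The arm moves only by the tool step_arm, never from a script. Its argument "increments" is a list of rows, each an object with "grip": the opening, from 0 (shut) to 1 (fully open); "delta_pos": the shift along the world's x, y, z in m, a list of three; "twist": the turn about the world's z in degrees. A call has 1 to 10 rows; each row shifts and turns the commanded pose from where the row before left it; what a row does not reach is not made up. A row lasts 1/12 s, in which the tool goes at most 41.7 mm and 7.16 degrees, less where a joint would pass 70% of its speed; a pose out of reach is approached as far as the arm can. A call with a gripper value outside its range is refused whole. The fingers move at their own pace and stop on an object; "force" is the grip in N (left out, the last holds). Time passes only in rows, so rows that do not move let the fingers close. It gives the time, the measured TCP pose, the force and the opening at its end, in the units of the state.
- manip.get_state(): the state, without advancing time (a new reading comes with each control period).
- manip.get_image(name): name is "side" or "top" or "wrist"; returns a dict with "img" (400x640x3 uint8, red, green, blue), "fx", "fy", "cx", "cy" (pixels), "D" ([k1, k2, p1, p2, k3] as OpenCV has them; the pictures are not rectified), "rvec" (rotation vector, rad) and "tvec" (3), from world to camera coordinates, as OpenCV has them; the wrist camera has in their place "mount" (4x4, takes a point from camera to tool coordinates, whose origin is the TCP and whose axes are the tool frame's). Camera axes: x right, y down, z forward; pixel columns grow to the right and rows downward; lengths in m; the calibration is good to about 2 mm. A picture is of the moment at which its call begins: read the wrist's pose just before it. There is no depth.
- manip.sign_off(): hands the job in, once; it reports no verdict.
The state is a dict: "clock": time; "qpos": joint angles; "qd": joint speeds; "effort": joint torques, N m; "position": TCP position; "ee_rot": TCP orientation; "contact_force": force on the tool from outside, world axes, zero at the start; "moment": the same for the moment, N m; "width": finger opening in m.
Only numpy, scipy, OpenCV 4.12 (cv2) and the standard library are available. Lean on these libraries where they do the work, as an engineer would, in place of code of your own. Each camera call takes 0.05 s, during which the arm holds its last target. There are 200 camera calls.

TASK

Push the red stop plunger on the controller module right down to its stop and let it up; then pull the two failed cards (red clips) out of the module and stand each in a free slot of the black carrier, and plug every replacement card you find in the carrier fully home into the module slot marked with its colour, without dropping any card. When all are in, turn the black start switch clockwise to its stop and let it spring back; leave the other cards and everything else where they are.

Things in the scene. Friction and masses are not known exactly. Their poses are not given: they have to be found in the camera images.
- bay: controller module: dark grey box, 190 (x) x 340 (y) x 95 mm high, fixed, open on top. Origin: middle of underside; x to its rear, y to its left. Left: card cage, 8 upright slots in a row along y, at y = -42.5 to 132.5 mm, 25 mm apart, x = 0. Cage floor 12 mm, rim 95 mm up. A card fully home stands on that floor, only its grip above the rim. Right: deck, 95 mm up, with plunger and switch
- guide_blue: the cage slot marked blue: blue clips (26 x 17 x 4 mm) on the rim, 75 mm either side of the slot's middle. Origin: middle of the slot on the cage floor, where the blue card's origin is when fully home. x along the slot (along the board), y across, z up. Any slot of the row, empty at the start
- guide_yellow: the cage slot marked yellow: yellow clips (26 x 17 x 4 mm) on the rim, 75 mm either side of the slot's middle. Origin: middle of the slot on the cage floor, where the yellow card's origin is when fully home. A slot has at each end a light grey guide channel, 6 mm wide, overlapping the board edge by 6 mm, its mouth at the rim flared to 15 mm; cards may lean by 0.04 rad in them
- guide_green: the cage slot marked green: green clips (26 x 17 x 4 mm) on the rim, 75 mm either side of the slot's middle. Origin: middle of the slot on the cage floor, where the green card's origin is when fully home. Along the slot a board has 2 mm play each way, with bevelled end walls. A card slides down by its own weight, no push needed
- guide_white: the cage slot marked white: white clips (26 x 17 x 4 mm) on the rim, 75 mm either side of the slot's middle. Origin: middle of the slot on the cage floor, where the white card's origin is when fully home. Neighbouring slots may hold cards: 25 mm from card to card, 15 mm free between grips
- blue_card: replacement card (may be absent), upright in the carrier at start: green board 100 (its x) x 3 (y) x 80 mm (z), on top in the middle a blue grip block 40 (x) x 10 (y) x 35 mm, 80 to 115 mm above the origin; 0.12 kg. Origin: middle of the board's lower edge. Either way round is right. Hold the grip by its two 10 mm wide ends, fingers closing along x on 40 mm
- yellow_card: replacement card with a yellow grip block, in the carrier at the start (may be absent); sizes, origin, axes and hold as the blue card's
- green_card: replacement card with a green grip block, in the carrier at the start (may be absent); sizes, origin, axes and hold as the blue card's
- white_card: replacement card with a white grip block, in the carrier at the start (may be absent); sizes, origin, axes and hold as the blue card's
- failed0: a failed card, in any unmarked slot of the cage at the start; sizes, origin, axes and hold as the blue card's, grip block grey with a red clip over its upper 22 mm. To clear the cage rim lift it by 85 mm, to clear other cards' grips by 120 mm
- failed1: the other failed card, exactly like failed0, in another unmarked slot of the cage at the start
- resident0: one of two good cards with plain grey grips, standing in unmarked slots of the cage, to stay there; sizes, origin and axes as the blue card's
- resident1: one of two good cards with plain grey grips, standing in unmarked slots of the cage, to stay there; sizes, origin and axes as the blue card's
- carrier: black antistatic card rack, loose on the bench, 135 (x) x 165 (y) x 70 mm high, 0.9 kg. Origin: middle of underside, z up. 5 upright slots along its y at -56, -28, 0, 28, 56 mm (x = 0), boards along its x; channels as in the cage but 5 mm wide, 62 mm high. Cards stand on its floor 8 mm up. Middle slot empty at start; any empty slot takes a failed card, either way round
- stop_head (a joint): travel of the red stop plunger: 0 up, 0.010 m at its lower stop; a spring pushes it back up (3 N at the top, 10 N at the stop)
- stop_top (a point): centre of the top of the red mushroom-shaped stop plunger (head 40 mm in diameter) in a yellow collar on the deck; 141 mm above the bench when up
- start_knob (a joint): angle of the start switch: 0 at rest, 1.05 rad at its stop, growing clockwise seen from above; a spring turns it back to 0 when let go (0.02 N m at rest, 0.14 N m at the stop)
- start_grip (a point): on the axis of the start switch, a black bar-grip knob on the deck with a white mark: bar 40 mm long (this point's x) x 13 mm thick (its y) x 26 mm high, spanning 104 to 130 mm above the bench; this point is 121 mm above the bench
- amber_bottle: brown bottle with a white cap, 68 mm in diameter, 150 mm high, standing behind the module; bystander
- screwdriver: screwdriver with a red handle, about 200 mm long, lying on the bench; bystander
- vial_rack: teal vial block 70 x 120 x 46 mm with white and blue vial caps; bystander
- screw_dish: small aluminium dish 100 x 70 x 18 mm with screws; bystander
- mouse: black computer mouse 105 x 60 x 28 mm; bystander

How it is judged:
On the way, in this order (a step that is already met when the one before it is completed fails the run):
1. the stop plunger is pressed down to its stop (value of joint stop_head above 0.0085 m), for 0.1 s.
2. with the plunger up again, the failed cards stand in carrier slots and every replacement card is fully home in the slot of its colour (x of blue_card in the frame of guide_blue between -0.004 and 0.004 m and y of blue_card in the frame of guide_blue between -0.003 and 0.003 m and z of blue_card in the frame of guide_blue between -0.003 and 0.003 m and angle between each of blue_card, yellow_card, green_card, white_card's own z axis and vertical below 0.06 rad and x of yellow_card in the frame of guide_yellow between -0.004 and 0.004 m and y of yellow_card in the frame of guide_yellow between -0.003 and 0.003 m and z of yellow_card in the frame of guide_yellow between -0.003 and 0.003 m and x of green_card in the frame of guide_green between -0.004 and 0.004 m and y of green_card in the frame of guide_green between -0.003 and 0.003 m and z of green_card in the frame of guide_green between -0.003 and 0.003 m and x of white_card in the frame of guide_white between -0.004 and 0.004 m and y of white_card in the frame of guide_white between -0.003 and 0.003 m and z of white_card in the frame of guide_white between -0.003 and 0.003 m and x of failed0 in the frame of carrier between -0.005 and 0.005 m and z of failed0 in the frame of carrier between 0.004 and 0.012 m and angle between each of failed0, failed1's own z axis and vertical below 0.12 rad and (y of failed0 in the frame of carrier between -0.06 and -0.052 m or y of failed0 in the frame of carrier between -0.032 and -0.024 m or y of failed0 in the frame of carrier between -0.004 and 0.004 m or y of failed0 in the frame of carrier between 0.024 and 0.032 m or y of failed0 in the frame of carrier between 0.052 and 0.06 m) and x of failed1 in the frame of carrier between -0.005 and 0.005 m and z of failed1 in the frame of carrier between 0.004 and 0.012 m and (y of failed1 in the frame of carrier between -0.06 and -0.052 m or y of failed1 in the frame of carrier between -0.032 and -0.024 m or y of failed1 in the frame of carrier between -0.004 and 0.004 m or y of failed1 in the frame of carrier between 0.024 and 0.032 m or y of failed1 in the frame of carrier between 0.052 and 0.06 m) and value of joint stop_head below 0.002 m), for 0.2 s.
3. with the cards in place, the start switch is turned to its stop (x of blue_card in the frame of guide_blue between -0.004 and 0.004 m and y of blue_card in the frame of guide_blue between -0.003 and 0.003 m and z of blue_card in the frame of guide_blue between -0.003 and 0.003 m and angle between each of blue_card, yellow_card, green_card, white_card's own z axis and vertical below 0.06 rad and x of yellow_card in the frame of guide_yellow between -0.004 and 0.004 m and y of yellow_card in the frame of guide_yellow between -0.003 and 0.003 m and z of yellow_card in the frame of guide_yellow between -0.003 and 0.003 m and x of green_card in the frame of guide_green between -0.004 and 0.004 m and y of green_card in the frame of guide_green between -0.003 and 0.003 m and z of green_card in the frame of guide_green between -0.003 and 0.003 m and x of white_card in the frame of guide_white between -0.004 and 0.004 m and y of white_card in the frame of guide_white between -0.003 and 0.003 m and z of white_card in the frame of guide_white between -0.003 and 0.003 m and x of failed0 in the frame of carrier between -0.005 and 0.005 m and z of failed0 in the frame of carrier between 0.004 and 0.012 m and angle between each of failed0, failed1's own z axis and vertical below 0.12 rad and (y of failed0 in the frame of carrier between -0.06 and -0.052 m or y of failed0 in the frame of carrier between -0.032 and -0.024 m or y of failed0 in the frame of carrier between -0.004 and 0.004 m or y of failed0 in the frame of carrier between 0.024 and 0.032 m or y of failed0 in the frame of carrier between 0.052 and 0.06 m) and x of failed1 in the frame of carrier between -0.005 and 0.005 m and z of failed1 in the frame of carrier between 0.004 and 0.012 m and (y of failed1 in the frame of carrier between -0.06 and -0.052 m or y of failed1 in the frame of carrier between -0.032 and -0.024 m or y of failed1 in the frame of carrier between -0.004 and 0.004 m or y of failed1 in the frame of carrier between 0.024 and 0.032 m or y of failed1 in the frame of carrier between 0.052 and 0.06 m) and value of joint start_knob above 0.97 rad), for 0.1 s.
At the end, for the whole second after the job is handed in: Each replacement card within 4 mm along, 3 mm across and 3 mm in height of its guide's origin, under 0.06 rad off upright; failed cards in carrier slots (5 mm along, 4 mm across and in height, 0.12 rad); replacements at rest; plunger up (under 2 mm); switch back (under 0.1 rad) (all of step 2 and linear speed of each of blue_card, yellow_card, green_card, white_card below 0.03 m/s and value of joint start_knob below 0.1 rad); the robot touches nothing.
It fails at once if a resident card is pulled up or displaced by more than 15 mm (distance of any of resident0, resident1 from where it was at the start of the episode above 0.015 m).
It fails at once if a card is dropped: it moves faster than 0.6 m/s, untouched by the fingers ((linear speed of blue_card above 0.6 m/s and contact force between the fingers and blue_card below 0.01 N) or (linear speed of yellow_card above 0.6 m/s and contact force between the fingers and yellow_card below 0.01 N) or (linear speed of green_card above 0.6 m/s and contact force between the fingers and green_card below 0.01 N) or (linear speed of white_card above 0.6 m/s and contact force between the fingers and white_card below 0.01 N) or (linear speed of failed0 above 0.6 m/s and contact force between the fingers and failed0 below 0.01 N) or (linear speed of failed1 above 0.6 m/s and contact force between the fingers and failed1 below 0.01 N)).
It fails at once if a bystander is moved by more than 40 mm or the bottle is tipped (distance of any of amber_bottle, screwdriver, vial_rack, screw_dish, mouse from where it was at the start of the episode above 0.04 m or angle between amber_bottle's own z axis and vertical above 0.5 rad).
Of blue_card, yellow_card, green_card, white_card only 2 to 4 are there at a start; the rules pass over those that are not, and their reading is None.
At some moment in a run one of carrier may be knocked a few centimetres aside while the robot is not near it.
It also fails if it takes over 210 s, if anything falls off the work surface, if the arm or the gripper's body presses on something with over 40 N, if the wrist force passes 120 N, or if a joint passes its speed limit or range.

## Working session

There is one attempt and no reset: what is moved stays moved. The work goes in short steps, Python scripts to look and compute and a tool call to move; the robot and the scene stay as the last step left them, time stands still between calls to the robot, and variables do not carry over. Pictures are saved under pics/ and viewed, about 12 in all and at most 16, crops included, and the job is handed in when it is done.

Besides the shell and the picture viewer there is one more tool, called after "Request:" by a JSON object that holds its "fn" and its "kwargs". step_arm: Moves the arm, as the interface text tells. Its arguments: {"type":"object","properties":{"increments":{"type":"array"},"force":{"type":"number"}},"required":["increments"]}

```bash
mkdir -p pics; ls
python3 - <<'E'
from rig import manip
import cv2,numpy as np
s=manip.get_state();print(s)
for n in("top","side"):
    d=manip.get_image(n);cv2.imwrite(f"pics/{n}0.png",d["img"][:,:,::-1]);print(n,{k:v for k,v in d.items() if k!="img"})
d=manip.get_image("wrist");print({k:v for k,v in d.items() if k!="img"})
cv2.imwrite("pics/wrist0.png",d["img"][:,:,::-1])
E
```

```text
pics
{'clock': 0.0, 'qpos': array([-1.46199177e+00,  2.76563438e-01,  1.50616043e+00, -1.35160213e-05,
        1.36073483e+00, -1.20979894e-01]), 'qd': array([ 0.00172447, -0.00010931, -0.00070954,  0.00135456, -0.00091623,
       -0.00078765]), 'effort': array([ 8.86512589e-04, -4.16776371e+01, -2.45808917e+01, -5.01142824e-05,
        1.10864098e-02,  1.72839134e-05]), 'position': array([ 0.13089996, -0.5592699 ,  0.19984691]), 'ee_rot': array([-0.08040365, -0.70244385, -0.08172318,  0.70244516]), 'contact_force': array([ 0.65745475, -0.32415602, -0.16634476]), 'moment': array([-0.00343439,  0.04008311,  0.00535665]), 'width': 0.08522944834638152}
top {'fx': 465.90724537792505, 'fy': 465.90724537792505, 'cx': 319.5566214200495, 'cy': 201.29534725128272, 'D': array([-0.12435858,  0.        ,  0.        ,  0.        ,  0.        ]), 'rvec': array([ 2.14742954, -2.17093197,  0.17039656]), 'tvec': array([-0.07603899,  0.58306716,  1.46670702])}
side {'fx': 465.74350892807774, 'fy': 465.74350892807774, 'cx': 323.1813425854344, 'cy': 204.30846153453152, 'D': array([-0.09555087,  0.        ,  0.        ,  0.        ,  0.        ]), 'rvec': array([ 0.47369838, -2.67088064,  1.26584993]), 'tvec': array([0.50715575, 0.25166757, 1.03614561])}
{'fx': 359.83296344579287, 'fy': 359.83296344579287, 'cx': 318.3483245983407, 'cy': 193.8663078914046, 'D': array([-0.00181982,  0.        ,  0.        ,  0.        ,  0.        ]), 'mount': array([[-1.88219752e-04, -3.29610589e-01,  9.44116955e-01,
        -1.72964492e-01],
       [ 9.99999769e-01,  5.54147692e-04,  3.92824908e-04,
         6.24877930e-04],
       [-6.52659481e-04,  9.44116811e-01,  3.29610409e-01,
        -8.53638238e-02],
       [ 0.00000000e+00,  0.00000000e+00,  0.00000000e+00,
         1.00000000e+00]])}
```

View pics/top0.png

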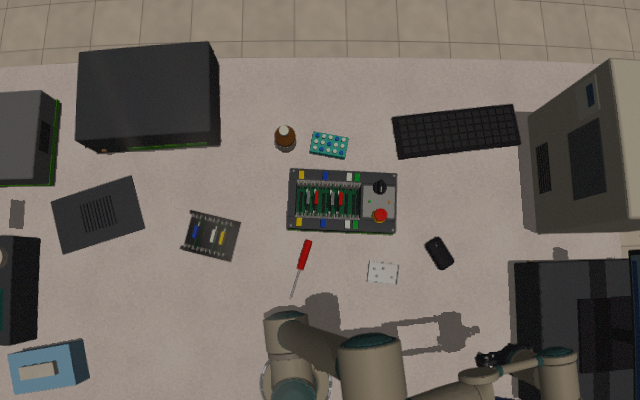

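View pics/side0.png

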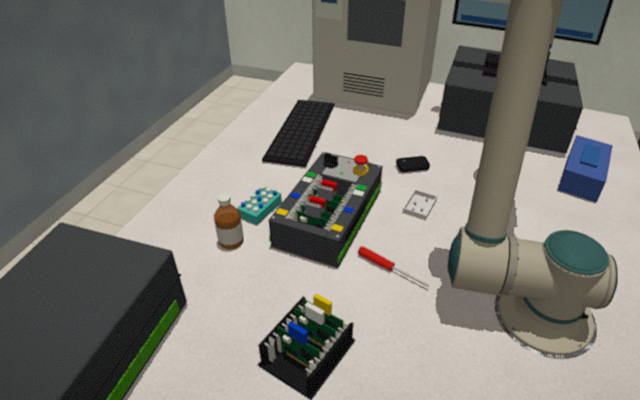

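Top view: bay at about (343,200) and carrier at (211,235) with blue, white and yellow grips. The plunger is at (380,215) and the knob at (380,187). Next I'll zoom in and measure.

```bash
cat > h.py <<'E'
from rig import manip
import cv2,numpy as np
from scipy.spatial.transform import Rotation as R
def cam(n):
    s=manip.get_state(); d=manip.get_image(n)
    K=np.array([[d["fx"],0,d["cx"]],[0,d["fy"],d["cy"]],[0,0,1]])
    if n=="wrist":
        w,x,y,z=s["ee_rot"]; T=np.eye(4);T[:3,:3]=R.from_quat([x,y,z,w]).as_matrix();T[:3,3]=s["position"]
        T=T@d["mount"]; Rc=T[:3,:3]; c=T[:3,3]
    else:
        Rm=cv2.Rodrigues(d["rvec"])[0]; Rc=Rm.T; c=-Rm.T@d["tvec"]
    return dict(img=d["img"],K=K,D=d["D"],R=Rc,c=c)
def pt(C,uv,z):
    uv=np.array(uv,float).reshape(-1,1,2)
    r=cv2.undistortPoints(uv,C["K"],C["D"]).reshape(-1,2)
    d=np.c_[r,np.ones(len(r))]@C["R"].T
    return C["c"]+d*((z-C["c"][2])/d[:,2])[:,None]
def proj(C,P):
    P=np.array(P,float).reshape(-1,3); Rm=C["R"].T
    return cv2.projectPoints(P,cv2.Rodrigues(Rm)[0],-Rm@C["c"],C["K"],C["D"])[0].reshape(-1,2)
HSV=dict(red=[(0,130,90),(8,255,255)],yellow=[(20,130,110),(32,255,255)],blue=[(105,130,70),(125,255,255)],green=[(55,150,90),(75,255,255)],white=[(0,0,150),(180,40,255)],dgrey=[(0,0,0),(180,90,70)])
def mask(C,col):
    h=cv2.cvtColor(C["img"],cv2.COLOR_RGB2HSV); return cv2.inRange(h,np.array(HSV[col][0]),np.array(HSV[col][1]))
def blobs(C,col,roi,amin=6,m=None):
    m=(mask(C,col) if m is None else m).copy(); x0,y0,x1,y1=roi; k=np.zeros_like(m);k[y0:y1,x0:x1]=m[y0:y1,x0:x1]
    n,l,st,ce=cv2.connectedComponentsWithStats(k)
    return [(ce[i].round(2),st[i]) for i in range(1,n) if st[i][4]>=amin]
E
python3 - <<'E'
from h import *
C=cam("top")
for col in("red","yellow","blue","green","white"):
    for c,st in blobs(C,col,(170,150,410,270),4): print(col,c,st,pt(C,c,.097)[0].round(4))
im=C["img"][:,:,::-1]
a=cv2.resize(im[160:245,280:405],None,fx=6,fy=6,interpolation=cv2.INTER_CUBIC)
b=cv2.resize(im[200:270,170:250],None,fx=6,fy=6,interpolation=cv2.INTER_CUBIC)
cv2.imwrite("pics/bay.png",a);cv2.imwrite("pics/car.png",b)
E
```

```text
red [316. 197.] [315 191   3  13  39] [ 0.5881 -0.0703  0.097 ]
red [340.36 197.86] [339 192   4  13  44] [ 0.5846 -0.1463  0.097 ]
red [380.43 214.18] [375 208  12  13 122] [ 0.5321 -0.2705  0.097 ]
red [304.07 254.17] [297 240  15  30 211] [ 0.4111 -0.0317  0.097 ]
yellow [301.  174.5] [299 171   5   8  40] [ 0.6599 -0.024   0.097 ]
yellow [298.61 221.63] [296 218   6   8  46] [ 0.5115 -0.0156  0.097 ]
yellow [379. 222.] [377 222   5   1   5] [ 0.5077 -0.2653  0.097 ]
yellow [221.15 237.39] [219 231   6  14  41] [0.4648 0.2241 0.097 ]
blue [341. 152.] [340 151   3   3   9] [ 0.7315 -0.1511  0.097 ]
blue [325.  175.5] [323 172   5   8  40] [ 0.6561 -0.0993  0.097 ]
blue [322.86 222.64] [320 219   6   8  42] [ 0.5076 -0.0906  0.097 ]
blue [194.67 231.12] [192 225   7  13  51] [0.4848 0.3072 0.097 ]
green [356.88 176.91] [355 174   5   7  33] [ 0.6508 -0.1996  0.097 ]
green [355.  224.5] [353 221   5   8  40] [ 0.5008 -0.1903  0.097 ]
white [277.75 209.94] [  170   150   240   120 18582] [0.5486 0.0489 0.097 ]
white [328.   150.25] [327 150   3   2   4] [ 0.7375 -0.11    0.097 ]
white [334.12 150.88] [333 150   3   3   8] [ 0.7353 -0.1293  0.097 ]
white [348.77 176.03] [347 173   5   7  31] [ 0.6538 -0.1741  0.097 ]
white [347.06 223.91] [345 221   5   7  34] [ 0.5029 -0.1656  0.097 ]
white [212.13 235.22] [210 230   5  11  23] [0.4717 0.2523 0.097 ]
```

View pics/bay.png

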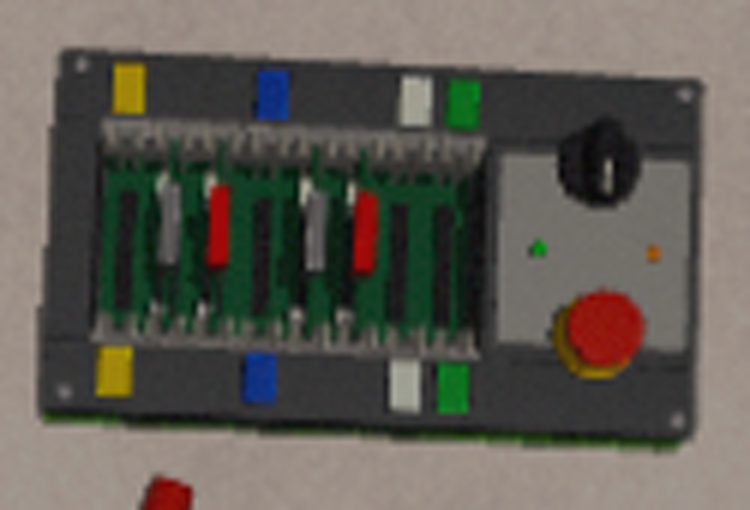

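View pics/car.png

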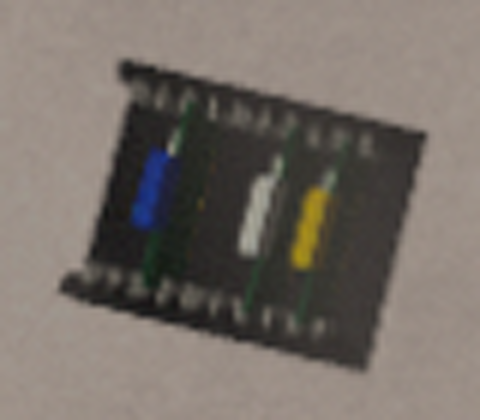

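The crops show, from +y down, these bay slots: yellow (empty), resident, failed, blue (empty), resident, failed, white (empty), green (empty). The carrier has blue at +28, white at -28 and yellow at -56. Slots 0 and +56 are free, and there is no green card. Next I'll fit the poses.

```bash
cat >> h.py <<'E'
def fit2(L,W):
    L=np.array(L,float);W=np.array(W,float)[:,:2];lc,wc=L.mean(0),W.mean(0)
    H=(L-lc).T@(W-wc); a=np.arctan2(H[0,1]-H[1,0],H[0,0]+H[1,1])
    r=np.array([[np.cos(a),-np.sin(a)],[np.sin(a),np.cos(a)]]); t=wc-r@lc
    return a,t,(L@r.T+t-W)
E
python3 - <<'E'
from h import *
C=cam("top")
roi=(285,165,362,232)
L=[];uv=[]
for col,y in(("yellow",.1325),("blue",.0575),("white",-.0175),("green",-.0425)):
    b=[c for c,s in blobs(C,col,(285,165,362,232),20)]
    if col=="white": b=[c for c in b if 340<c[0]<352]
    if len(b)!=2: print(col,b);
    for c in b: L.append((.075 if c[1]<200 else -.075,y));uv.append(c)
W=pt(C,uv,.099)
a,t,r=fit2(L,W);print("bay",a,t,(r*1000).round(1).tolist())
p=pt(C,(380.43,214.18),.139)[0];print("plunger",p)
c,s=np.cos(a),np.sin(a);print("local",np.array([[c,s],[-s,c]])@(p[:2]-t))
w,x,y,z=manip.get_state()["ee_rot"];print(R.from_quat([x,y,z,w]).as_matrix().round(3))
for n,uvc,z in(("blue",(194.67,231.12),.121),("white",(212.13,235.22),.121),("yellow",(221.15,237.39),.121)):
    print(n,pt(C,uvc,z)[0].round(4))
S=cam("side")
print(proj(S,[*p]))
for c,st in blobs(S,"red",(340,140,380,180)):print(c,st)
E
```

```text
bay -0.05606644865791048 [ 0.57829362 -0.15225781] [[1.1, -0.1], [-0.5, -0.1], [0.7, 0.2], [-0.5, 0.1], [-1.2, -0.0], [-0.3, -0.1], [0.2, 0.5], [0.4, -0.4]]
plunger [ 0.5275064  -0.26410966  0.139     ]
local [-0.04443957 -0.11452206]
[[-0.     0.228 -0.974]
 [ 0.001 -0.974 -0.228]
 [-1.    -0.001 -0.   ]]
blue [0.483  0.3012 0.121 ]
white [0.4701 0.2473 0.121 ]
yellow [0.4633 0.2195 0.121 ]
[[360.44509591 157.7583312 ]]
[360.5  159.24] [354 155  14  10 100]
```

Request:
{"fn": "step_arm", "kwargs": {"increments": [{"grip": 0, "delta_pos": [0.0283, 0.0211, 0.005], "twist": 5.26}, {"grip": 0, "delta_pos": [0.0283, 0.0211, 0.005], "twist": 5.26}, {"grip": 0, "delta_pos": [0.0283, 0.0211, 0.005], "twist": 5.26}, {"grip": 0, "delta_pos": [0.0283, 0.0211, 0.005], "twist": 5.26}, {"grip": 0, "delta_pos": [0.0283, 0.0211, 0], "twist": 5.26}, {"grip": 0, "delta_pos": [0.0283, 0.0211, 0], "twist": 5.26}, {"grip": 0, "delta_pos": [0.0283, 0.0211, 0], "twist": 5.26}, {"grip": 0, "delta_pos": [0.0283, 0.0211, 0], "twist": 5.26}, {"grip": 0, "delta_pos": [0.0283, 0.0211, 0], "twist": 5.26}, {"grip": 0, "delta_pos": [0.0283, 0.0211, 0], "twist": 5.26}]}}

```text
clock: 1.13
position: [0.4151, -0.3477, 0.2208]
ee_rot: [0.385, 0.593, 0.385, -0.593]
contact_force: [1.0, 0.0, 0.5]
width: 0.0
```

Request:
{"fn": "step_arm", "kwargs": {"increments": [{"grip": 0, "delta_pos": [0.0283, 0.0211, 0], "twist": 5.26}, {"grip": 0, "delta_pos": [0.0283, 0.0211, 0], "twist": 5.26}, {"grip": 0, "delta_pos": [0.0283, 0.0211, 0], "twist": 5.26}, {"grip": 0, "delta_pos": [0.0283, 0.0211, 0], "twist": 5.26}, {"grip": 0, "delta_pos": [0, 0, -0.025], "twist": 0}, {"grip": 0, "delta_pos": [0, 0, -0.025], "twist": 0}, {"grip": 0, "delta_pos": [0, 0, 0], "twist": 0}, {"grip": 0, "delta_pos": [0, 0, 0], "twist": 0}]}}

```text
clock: 1.8
position: [0.5263, -0.2638, 0.1695]
ee_rot: [-0.485, -0.513, -0.487, 0.514]
contact_force: [0.3, -0.0, 0.8]
width: 0.0004
```

Request:
{"fn": "step_arm", "kwargs": {"increments": [{"grip": 0, "delta_pos": [0, 0, -0.02], "twist": 0}, {"grip": 0, "delta_pos": [0, 0, -0.008], "twist": 0}, {"grip": 0, "delta_pos": [0, 0, -0.006], "twist": 0}, {"grip": 0, "delta_pos": [0, 0, -0.004], "twist": 0}, {"grip": 0, "delta_pos": [0, 0, 0], "twist": 0}]}}

```text
clock: 2.22
position: [0.5269, -0.2648, 0.1327]
ee_rot: [0.486, 0.514, 0.486, -0.514]
contact_force: [0.3, -0.7, -0.3]
width: -0.0003
```

Request:
{"fn": "step_arm", "kwargs": {"increments": [{"grip": 0, "delta_pos": [0, 0, -0.002], "twist": 0}, {"grip": 0, "delta_pos": [0, 0, 0], "twist": 0}, {"grip": 0, "delta_pos": [0, 0, 0], "twist": 0}]}}

```text
clock: 2.47
position: [0.5274, -0.2647, 0.1312]
ee_rot: [0.486, 0.514, 0.486, -0.514]
contact_force: [-0.2, -0.4, -0.2]
width: 0.0002
```

Run:
```python
from h import *
W=cam("wrist");print(manip.get_state())
cv2.imwrite("pics/w1.png",W["img"][:,:,::-1])
```

```text
{'clock': 2.5167, 'qpos': array([-5.83022204e-01,  3.43378706e-01,  1.58349377e+00,  5.14556179e-05,
        1.21372130e+00, -5.27312961e-01]), 'qd': array([ 2.29452843e-03, -6.39434488e-05,  3.62662122e-03,  1.20265341e-03,
        5.08344391e-05,  7.05205804e-04]), 'effort': array([-3.11596238e-02, -4.40264618e+01, -2.29877204e+01, -1.99048547e-03,
       -9.83099999e-04,  2.18909724e-05]), 'position': array([ 0.52743451, -0.26468497,  0.13123355]), 'ee_rot': array([ 0.4862158 ,  0.51383304,  0.48553591, -0.51363866]), 'contact_force': array([ 0.30909031,  0.05311544, -0.30363844]), 'moment': array([ 0.0178335 ,  0.04615202, -0.04362616]), 'width': -0.0004705979317015883}
```

View pics/w1.png

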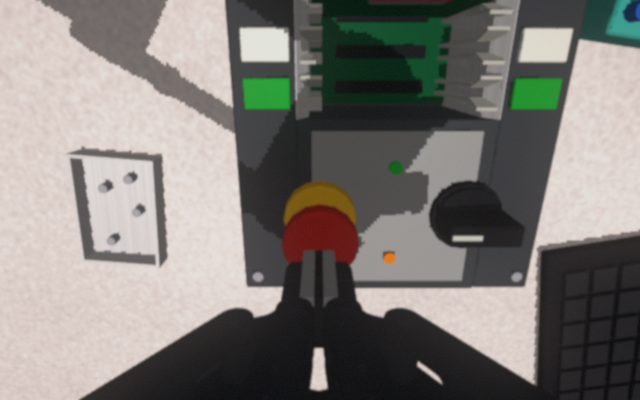

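Run:
```python
from h import *
W=cam("wrist")
print("tcp",proj(W,manip.get_state()["position"]),"top pt at .141/.131",proj(W,[[.5275,-.2641,.141],[.5275,-.2641,.131]]))
for c,st in blobs(W,"red",(250,180,400,300),50):print(c,st)
S=cam("side");print(proj(S,manip.get_state()["position"]))
T=cam("top")
for c,st in blobs(S,"red",(340,140,380,180)):print(c,st)
im=S["img"][120:200,300:420,::-1];a=cv2.resize(im,None,fx=5,fy=5,interpolation=cv2.INTER_CUBIC)
im=T["img"][165:245,330:430,::-1];b=cv2.resize(im,(500,400),interpolation=cv2.INTER_CUBIC)
cv2.imwrite("pics/s1.png",a)
```

```text
tcp [[317.29897266 236.70348717]] top pt at .141/.131 [[317.38512274 244.29074898]
 [317.4292347  235.5949954 ]]
[319.99 235.91] [ 283  210   75   54 2837]
[[360.40174614 160.058145  ]]
[360.6  159.84] [355 155  12  10  91]
```

View pics/s1.png

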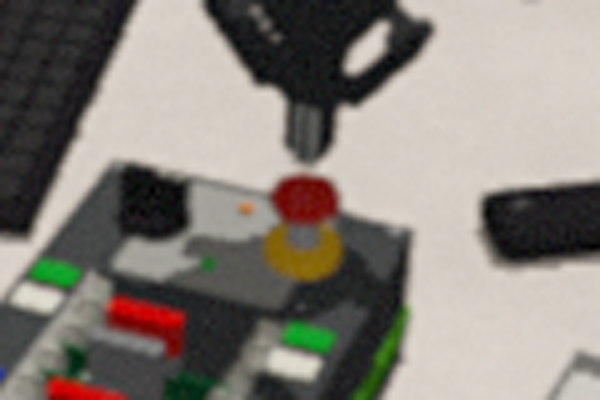

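The side crop shows the shut fingertips at (305,160), clear of the red head at (305,200). The real tips are therefore above the reported TCP, and I'll go on down until contact.

Request:
{"fn": "step_arm", "kwargs": {"increments": [{"grip": 0, "delta_pos": [0, 0, -0.006], "twist": 0}, {"grip": 0, "delta_pos": [0, 0, 0], "twist": 0}]}}

```text
clock: 2.83
position: [0.5266, -0.2641, 0.1237]
ee_rot: [-0.485, -0.514, -0.486, 0.514]
contact_force: [-0.1, 0.3, -0.3]
width: -0.0002
```

Request:
{"fn": "step_arm", "kwargs": {"increments": [{"grip": 0, "delta_pos": [0, 0, -0.005], "twist": 0}, {"grip": 0, "delta_pos": [0, 0, 0], "twist": 0}]}}

```text
clock: 3.0
position: [0.5266, -0.2641, 0.1186]
ee_rot: [-0.485, -0.514, -0.487, 0.514]
contact_force: [0.3, 0.3, 0.2]
width: -0.0002
```

Request:
{"fn": "step_arm", "kwargs": {"increments": [{"grip": 0, "delta_pos": [0, 0, -0.004], "twist": 0}, {"grip": 0, "delta_pos": [0, 0, 0], "twist": 0}]}}

```text
clock: 3.17
position: [0.5267, -0.2643, 0.1148]
ee_rot: [-0.485, -0.514, -0.486, 0.514]
contact_force: [-0.7, 0.0, 0.1]
width: -0.0002
```

Run:
```python
from h import *
S=cam("side");print(proj(S,manip.get_state()["position"]))
for c,st in blobs(S,"red",(340,140,380,180)):print(c,st)
W=cam("wrist")
for c,st in blobs(W,"red",(200,150,400,399),50):print(c,st,proj(W,[.5275,-.2641,.141]))
a=cv2.resize(S["img"][120:200,320:400,::-1],(400,400),interpolation=cv2.INTER_CUBIC)
b=cv2.resize(W["img"][:,:,::-1],(400,250),interpolation=cv2.INTER_AREA)
o=np.zeros((400,800,3),np.uint8);o[:,:400]=a;o[:250,400:]=b
cv2.imwrite("pics/s2.png",o)
```

```text
[[360.24346915 164.90019367]]
[360.57 160.44] [355 156  12   9  72]
[322.61 243.96] [ 280  218   83   63 2474] [[318.41211701 260.83735361]]
```

View pics/s2.png

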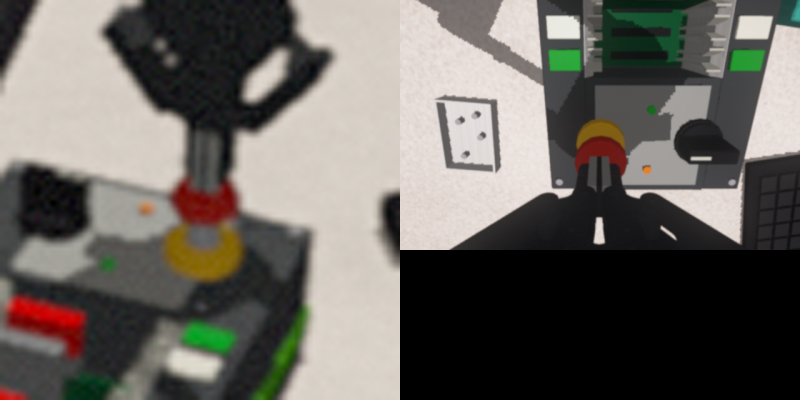

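The tip is only just at the head, so I'll check the reported z against the clips as seen by the wrist camera.

```bash
cat >> h.py <<'E'
BAY=(-0.05606644865791048,np.array([0.57829362,-0.15225781]))
def bay(x,y,z,B=None):
    a,t=B or BAY;c,s=np.cos(a),np.sin(a);return np.array([t[0]+c*x-s*y,t[1]+s*x+c*y,z])
from scipy.optimize import least_squares
def wristfix(W,P,uv):
    def f(p):
        V=dict(W);V["c"]=W["c"]+p;return (proj(V,P)-uv).ravel()
    r=least_squares(f,[0,0,0]);return r.x,f(r.x).reshape(-1,2)
E
python3 - <<'E'
from h import *
W=cam("wrist");P=[];uv=[]
for col,y in(("white",-.0175),("green",-.0425)):
  for c,st in blobs(W,col,(232,20,590,112),300):
    print(col,c,st)
    if 35<st[2]<60: P.append(bay(-.075 if c[0]<400 else .075,y,.099));uv.append(c)
print(proj(W,P)-np.array(uv)); print(wristfix(W,P,uv))
E
```

```text
white [514.92  69.06] [495  20  38  92 446]
white [259.79  43.46] [ 234   25   54   37 1888]
white [563.98  43.88] [ 536   25   54   38 1885]
green [263.52  95.18] [ 238   79   51   33 1624]
green [553.62  95.33] [ 526   79   56   33 1620]
[[ 49.38971888 -28.40371629]
 [ -4.34756512  -3.23511313]
 [  0.32971888  -3.22371629]
 [ -5.30892247  -1.63057886]
 [ -0.365373    -1.38336993]]
(array([-0.0003552 ,  0.0036074 ,  0.01411352]), array([[ 31.63385968, -19.06710109],
       [  1.5538492 ,   6.14338331],
       [-17.42614032,   6.11289891],
       [  0.14475252,   3.44243833],
       [-16.57667525,   3.65568227]]))
```

Run:
```python
from h import *
p=manip.get_state()["position"];print(p)
S=cam("side");W=cam("wrist")
for dz in(0,.01,.02,.03):print(dz,proj(S,p+[0,0,dz]).round(1),proj(W,p+[0,0,dz]).round(1),proj(W,p+[0,.011,dz]).round(1))
print(S["c"])
```

```text
[ 0.52720022 -0.26454222  0.11565735]
0 [[360.2 164.7]] [[317.3 236.6]] [[316.1 217.5]]
0.01 [[360.4 161.7]] [[317.2 245.3]] [[315.9 225.4]]
0.02 [[360.5 158.7]] [[317.1 255. ]] [[315.8 234.2]]
0.03 [[360.7 155.7]] [[317.  265.9]] [[315.6 244.1]]
[0.2568655  0.77790982 0.85030446]
```

Request:
{"fn": "step_arm", "kwargs": {"increments": [{"grip": 0, "delta_pos": [0, 0, -0.003], "twist": 0}, {"grip": 0, "delta_pos": [0, 0, 0], "twist": 0}]}}

```text
clock: 3.58
position: [0.527, -0.2644, 0.1123]
ee_rot: [-0.486, -0.514, -0.486, 0.514]
contact_force: [-0.2, 0.5, -0.5]
width: 0.0001
```

Request:
{"fn": "step_arm", "kwargs": {"increments": [{"grip": 0, "delta_pos": [0, 0, -0.003], "twist": 0}, {"grip": 0, "delta_pos": [0, 0, 0], "twist": 0}]}}

```text
clock: 3.75
position: [0.5274, -0.2647, 0.1097]
ee_rot: [0.486, 0.514, 0.486, -0.514]
contact_force: [-0.1, -0.1, 4.1]
width: 0.0002
```

Contact came at reported z≈0.111, so the true tips are about 30 mm above the reported TCP. Now I'll press fully.

Request:
{"fn": "step_arm", "kwargs": {"increments": [{"grip": 0, "delta_pos": [0, 0, -0.004], "twist": 0}, {"grip": 0, "delta_pos": [0, 0, -0.003], "twist": 0}, {"grip": 0, "delta_pos": [0, 0, 0], "twist": 0}]}}

```text
clock: 4.0
position: [0.5275, -0.2647, 0.1032]
ee_rot: [0.486, 0.514, 0.485, -0.514]
contact_force: [-1.0, 0.3, 7.5]
width: -0.0002
```

Request:
{"fn": "step_arm", "kwargs": {"increments": [{"grip": 0, "delta_pos": [0, 0, -0.002], "twist": 0}, {"grip": 0, "delta_pos": [0, 0, 0], "twist": 0}]}}

```text
clock: 4.17
position: [0.5275, -0.2648, 0.1017]
ee_rot: [0.486, 0.514, 0.485, -0.514]
contact_force: [-1.8, 0.7, 8.2]
width: 0.0002
```

Request:
{"fn": "step_arm", "kwargs": {"increments": [{"grip": 0, "delta_pos": [0, 0, -0.001], "twist": 0}, {"grip": 0, "delta_pos": [0, 0, 0], "twist": 0}, {"grip": 0, "delta_pos": [0, 0, 0], "twist": 0}]}}

```text
clock: 4.42
position: [0.5276, -0.2648, 0.1011]
ee_rot: [0.487, 0.514, 0.485, -0.514]
contact_force: [-1.7, 1.6, 9.6]
width: 0.0003
```

Request:
{"fn": "step_arm", "kwargs": {"increments": [{"grip": 0, "delta_pos": [0, 0, -0.002], "twist": 0}, {"grip": 0, "delta_pos": [0, 0, 0], "twist": 0}, {"grip": 0, "delta_pos": [0, 0, 0], "twist": 0}]}}

```text
clock: 4.67
position: [0.5276, -0.2648, 0.1004]
ee_rot: [0.487, 0.514, 0.485, -0.514]
contact_force: [-3.3, 1.6, 16.1]
width: 0.0005
```

Request:
{"fn": "step_arm", "kwargs": {"increments": [{"grip": 0, "delta_pos": [0, 0, 0.015], "twist": 0}, {"grip": 0, "delta_pos": [0, 0, 0.035], "twist": 0}, {"grip": 0, "delta_pos": [0, 0, 0.035], "twist": 0}, {"grip": 0.7, "delta_pos": [0.01, 0.03, 0.035], "twist": 0}, {"grip": 0.7, "delta_pos": [0.01, 0.035, 0.03], "twist": 0}, {"grip": 0.7, "delta_pos": [0.01, 0.035, 0], "twist": 0}, {"grip": 0.7, "delta_pos": [0.01, 0.035, 0], "twist": 0}, {"grip": 0.7, "delta_pos": [0.01, 0.035, 0], "twist": 0}, {"grip": 0.7, "delta_pos": [0, 0.015, 0], "twist": 0}, {"grip": 0.7, "delta_pos": [0, 0, 0], "twist": 0}]}}

```text
clock: 5.5
position: [0.5746, -0.0834, 0.2396]
ee_rot: [0.486, 0.513, 0.488, -0.512]
contact_force: [-0.4, 0.0, -0.0]
width: 0.0597
```

Run:
```python
from h import *
print("grasp_offset",manip.grasp_offset)
W=cam("wrist");print(manip.get_state()["position"])
cv2.imwrite("pics/w3.png",W["img"][:,:,::-1])
for col in("red","yellow","blue","green","white"):
  for c,st in blobs(W,col,(0,0,640,400),120): 
    if st[4]<3000:print(col,c,st,pt(W,c,.099)[0].round(4))
```

```text
grasp_offset 0.0187
[ 0.57451167 -0.08571151  0.2395909 ]
red [166.13 108.42] [ 118   88   95   42 1923] [ 0.4478 -0.0244  0.099 ]
red [329.63 161.2 ] [306 156  48  12 460] [ 0.5853 -0.0776  0.099 ]
red [328.09 244.01] [305 238  47  13 580] [ 0.5805 -0.1599  0.099 ]
red [279.76 363.49] [ 260  348   40   32 1032] [ 0.5211 -0.3038  0.099 ]
yellow [241.43  95.44] [225  85  33  22 697] [ 0.5133 -0.017   0.099 ]
yellow [417.41  96.48] [401  86  34  22 692] [ 0.6615 -0.0253  0.099 ]
yellow [282.81 334.25] [263 324  41  25 484] [ 0.5277 -0.2645  0.099 ]
blue [494.18 152.6 ] [488 147  13  12 120] [ 0.7314 -0.0771  0.099 ]
blue [246.97 180.2 ] [232 171  30  19 533] [ 0.5094 -0.0916  0.099 ]
blue [409.29 181.25] [395 172  30  19 532] [ 0.6571 -0.1     0.099 ]
green [257.85 275.47] [250 269  16  14 212] [ 0.5087 -0.1914  0.099 ]
white [501.78 132.16] [496 126  13  13 135] [ 0.7361 -0.0592  0.099 ]
white [522.45 135.2 ] [516 129  13  13 132] [ 0.7544 -0.0628  0.099 ]
white [515.52 156.05] [510 150  12  13 122] [ 0.7507 -0.0812  0.099 ]
white [489.01 173.41] [483 168  13  12 120] [ 0.7288 -0.0962  0.099 ]
white [252.69 252.62] [238 246  27  16 350] [ 0.5064 -0.1655  0.099 ]
white [404.83 252.65] [391 247  26  16 281] [ 0.655 -0.173  0.099]
white [319.91 378.34] [ 235  344  162   51 1859] [ 0.5643 -0.327   0.099 ]
white [174.63 393.66] [159 385  29  15 302] [ 0.3971 -0.3415  0.099 ]
```

View pics/w3.png

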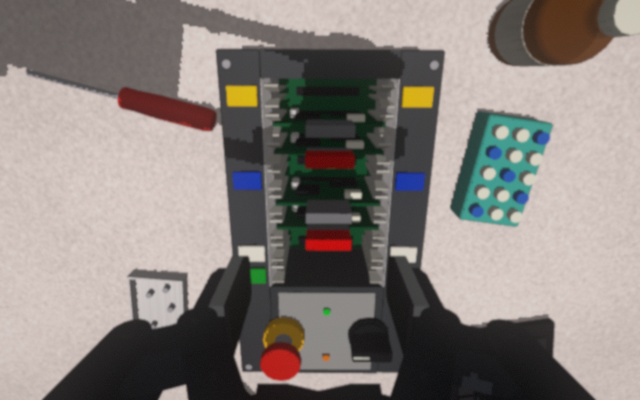

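The wrist view shows yellow, blue, white and green clips down the sides. The failed (red) grips are at (329,161) and (328,244). The wrist fit agrees with the top fit within 2 mm. Next I'll look at the carrier.

Request:
{"fn": "step_arm", "kwargs": {"increments": [{"grip": 0.7, "delta_pos": [-0.01, 0.0365, 0.005], "twist": 0}, {"grip": 0.7, "delta_pos": [-0.01, 0.0365, 0.005], "twist": 0}, {"grip": 0.7, "delta_pos": [-0.01, 0.0365, 0], "twist": 0}, {"grip": 0.7, "delta_pos": [-0.01, 0.0365, 0], "twist": 0}, {"grip": 0.7, "delta_pos": [-0.01, 0.0365, 0], "twist": 0}, {"grip": 0.7, "delta_pos": [-0.01, 0.0365, 0], "twist": -2}, {"grip": 0.7, "delta_pos": [-0.01, 0.0365, 0], "twist": -2}, {"grip": 0.7, "delta_pos": [-0.01, 0.0365, 0], "twist": -2}, {"grip": 0.7, "delta_pos": [-0.01, 0.0365, 0], "twist": -2}, {"grip": 0.7, "delta_pos": [-0.01, 0.0365, 0], "twist": -2}]}}

```text
clock: 6.38
position: [0.4749, 0.2778, 0.2499]
ee_rot: [-0.439, -0.555, -0.438, 0.555]
contact_force: [0.4, 0.2, 0.1]
width: 0.0594
```

Request:
{"fn": "step_arm", "kwargs": {"increments": [{"grip": 0.7, "delta_pos": [0, 0, 0], "twist": 0}, {"grip": 0.7, "delta_pos": [0, 0, 0], "twist": 0}]}}

```text
clock: 6.55
position: [0.4748, 0.278, 0.2496]
ee_rot: [-0.44, -0.553, -0.44, 0.554]
contact_force: [0.1, 0.4, 0.7]
width: 0.0599
```

Run:
```python
from h import *
W=cam("wrist");print(manip.get_state()["position"])
cv2.imwrite("pics/w4.png",W["img"][:,:,::-1])
for col in("yellow","blue","white","dgrey"):
  for c,st in blobs(W,col,(120,20,520,330),300): 
    if st[4]<3000:print(col,c,st,pt(W,c,.123)[0].round(4))
```

```text
[0.47524991 0.27685913 0.24964016]
yellow [320.12 234.66] [300 230  42  10 404] [0.4635 0.2193 0.123 ]
```

View pics/w4.png

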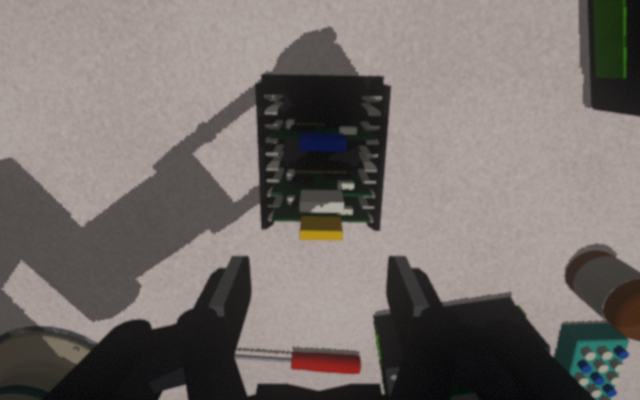

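Wrist view: from the top, an empty slot (+56), then blue (322,142), an empty middle slot, white (321,202) and yellow (320,228). The blue–yellow distance measures 84.0 mm, which is 3 slots. Carrier yaw is -13.5°. Now for failed card A.

Request:
{"fn": "step_arm", "kwargs": {"increments": [{"grip": 0.7, "delta_pos": [0.0109, -0.0347, 0], "twist": 1}, {"grip": 0.7, "delta_pos": [0.0109, -0.0347, 0], "twist": 1}, {"grip": 0.7, "delta_pos": [0.0109, -0.0347, 0], "twist": 1}, {"grip": 0.7, "delta_pos": [0.0109, -0.0347, 0], "twist": 1}, {"grip": 0.7, "delta_pos": [0.0109, -0.0347, 0], "twist": 1}, {"grip": 0.7, "delta_pos": [0.0109, -0.0347, 0], "twist": 1}, {"grip": 0.7, "delta_pos": [0.0109, -0.0347, 0], "twist": 1}, {"grip": 0.7, "delta_pos": [0.0109, -0.0347, 0], "twist": 1}, {"grip": 0.7, "delta_pos": [0.0109, -0.0347, 0], "twist": 1}, {"grip": 0.7, "delta_pos": [0.0109, -0.0347, 0], "twist": 1}]}}

```text
clock: 7.43
position: [0.5833, -0.074, 0.2501]
ee_rot: [-0.485, -0.514, -0.485, 0.515]
contact_force: [0.7, -0.2, -1.1]
width: 0.0597
```

Request:
{"fn": "step_arm", "kwargs": {"increments": [{"grip": 0.7, "delta_pos": [0, 0, -0.04], "twist": 0}, {"grip": 0.7, "delta_pos": [0, 0, -0.04], "twist": 0}, {"grip": 0.7, "delta_pos": [0, 0, -0.04], "twist": 0}, {"grip": 0.7, "delta_pos": [0, 0, -0.03], "twist": 0}, {"grip": 0.7, "delta_pos": [0, 0, 0], "twist": 0}]}}

```text
clock: 7.85
position: [0.5777, -0.0709, 0.0935]
ee_rot: [-0.481, -0.511, -0.489, 0.518]
contact_force: [-0.3, 0.3, -0.3]
width: 0.0597
```

Run:
```python
from h import *
W=cam("wrist");s=manip.get_state();print(s["position"],s["contact_force"])
w,x,y,z=s["ee_rot"];M=R.from_quat([x,y,z,w]).as_matrix();print(np.degrees(np.arctan2(M[1,1],M[0,1])),M[:,0])
cv2.imwrite("pics/w5.png",W["img"][:,:,::-1])
for c,st in blobs(W,"red",(200,0,440,400),200): print(c,st,pt(W,c,.12)[0].round(4))
```

```text
[ 0.5804151  -0.07104699  0.09701495] [-0.43628331  0.75848478  0.0453302 ]
-3.3584582358394752 [-0.00811589  0.00102832 -0.99996654]
[332.45 260.23] [ 287  240   91   41 2920] [ 0.5852 -0.0703  0.12  ]
[328.06 376.39] [294 368  74  21 853] [ 0.5798 -0.1389  0.12  ]
```

View pics/w5.png

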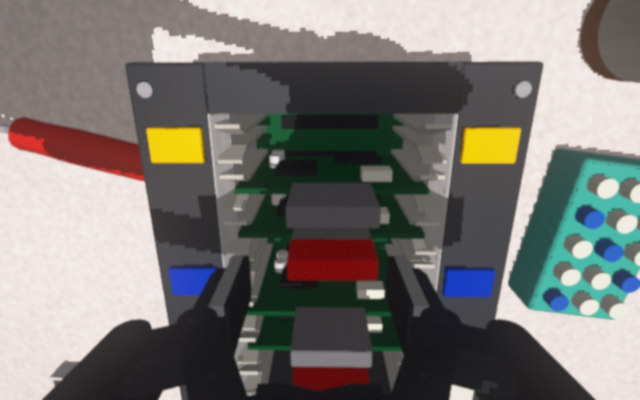

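The wrist view shows the red grip centred at (332,260), between the pads at columns 248 and 388. The arm is still settling. I'll nudge x by +1.5 mm, descend and grip.

Request:
{"fn": "step_arm", "kwargs": {"increments": [{"grip": 0.7, "delta_pos": [0.0015, 0, 0], "twist": 0}, {"grip": 0.7, "delta_pos": [0, 0, 0], "twist": 0}, {"grip": 0.7, "delta_pos": [0, 0, -0.015], "twist": 0}, {"grip": 0.7, "delta_pos": [0, 0, -0.012], "twist": 0}, {"grip": 0.7, "delta_pos": [0, 0, 0], "twist": 0}, {"grip": 0.7, "delta_pos": [0, 0, 0], "twist": 0}]}}

```text
clock: 8.4
position: [0.5865, -0.0695, 0.0749]
ee_rot: [0.487, 0.514, 0.485, -0.513]
contact_force: [-0.1, -0.3, -0.4]
width: 0.0597
```

Request:
{"fn": "step_arm", "kwargs": {"increments": [{"grip": 0.3, "delta_pos": [0, 0, 0], "twist": 0}, {"grip": 0.3, "delta_pos": [0, 0, 0], "twist": 0}, {"grip": 0.3, "delta_pos": [0, 0, 0], "twist": 0}, {"grip": 0.3, "delta_pos": [0, 0, 0], "twist": 0}], "force": 40}}

```text
clock: 8.73
position: [0.5864, -0.0694, 0.075]
ee_rot: [0.487, 0.514, 0.485, -0.513]
contact_force: [-1.7, -0.5, 6.2]
width: 0.0391
```

Run:
```python
from h import *
W=cam("wrist");s=manip.get_state();print(s["position"],s["contact_force"],s["width"])
cv2.imwrite("pics/w6.png",W["img"][150:,150:490,::-1])
```

```text
[ 0.58640179 -0.06939166  0.07497231] [-1.91931499  0.54299999  6.2825374 ] 0.039028900859389294
```

View pics/w6.png

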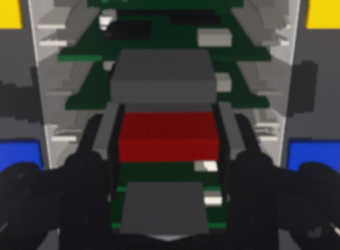

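Request:
{"fn": "step_arm", "kwargs": {"increments": [{"grip": 0.3, "delta_pos": [0, 0, 0.005], "twist": 0}, {"grip": 0.3, "delta_pos": [0, 0, 0.015], "twist": 0}, {"grip": 0.3, "delta_pos": [0, 0, 0.02], "twist": 0}, {"grip": 0.3, "delta_pos": [0, 0, 0.02], "twist": 0}, {"grip": 0.3, "delta_pos": [0, 0, 0.02], "twist": 0}, {"grip": 0.3, "delta_pos": [0, 0, 0.02], "twist": 0}, {"grip": 0.3, "delta_pos": [0, 0, 0.02], "twist": 0}, {"grip": 0.3, "delta_pos": [0, 0, 0.02], "twist": 0}, {"grip": 0.3, "delta_pos": [0, 0, 0], "twist": 0}], "force": 60}}

```text
clock: 9.53
position: [0.5879, -0.0696, 0.2176]
ee_rot: [0.488, 0.515, 0.483, -0.512]
contact_force: [0.4, 0.6, -1.1]
width: 0.0386
```

```bash
cat >> h.py <<'E'
def carrier(C,slots,prt=True):
    """slots: {colour:slot_y}; fits carrier from grip blobs in top view at z=.121"""
    L=[];uv=[]
    for col,y in slots.items():
        m=mask(C,col)
        if col=="white": # only inside the black rack
            m=cv2.bitwise_and(m,255-mask_bench(C))
        b=[c for c,s in blobs(C,col,(150,190,275,280),15,m) if s[4]<120]
        if len(b)!=1: print(col,b);continue
        L.append((0,y));uv.append(b[0])
    W=pt(C,uv,.121);a,t,r=fit2(L,W)
    if prt:print("carrier yaw",np.degrees(a).round(2),"origin",t.round(4),"res mm",(r*1000).round(1).tolist())
    return a,t
def mask_bench(C):
    n,l,st,_=cv2.connectedComponentsWithStats(mask(C,"white"));return (l==1+np.argmax(st[1:,4])).astype(np.uint8)*255
def slot(B,y,x=0):
    return bay(x,y,0,B)[:2].round(4)
def yaw():
    w,x,y,z=manip.get_state()["ee_rot"];M=R.from_quat([x,y,z,w]).as_matrix();return np.degrees(np.arctan2(M[1,1],M[0,1]))
E
python3 - <<'E'
from h import *
T=cam("top");s=manip.get_state();print(s["position"],s["contact_force"],s["width"],yaw())
B=carrier(T,dict(yellow=-.056,white=-.028,blue=.028))
print([slot(B,y) for y in(0,.056)])
for c,st in blobs(T,"red",(285,160,370,240)):print(c,st)
E
```

```text
[ 0.58674587 -0.06937187  0.21527832] [-0.39011523 -0.75837444 -1.56382938] 0.03852114906771387 -3.189993957614435
carrier yaw -13.25 origin [0.4763 0.2742] res mm [[0.1, 0.2], [-0.2, -0.2], [0.0, 0.0]]
[array([0.4763, 0.2742]), array([0.4891, 0.3287])]
[340.51 198.65] [339 193   4  12  37]
```

Request:
{"fn": "step_arm", "kwargs": {"increments": [{"grip": 0.3, "delta_pos": [-0.005, 0.017, 0], "twist": -0.5}, {"grip": 0.3, "delta_pos": [-0.011, 0.0344, 0], "twist": -1}, {"grip": 0.3, "delta_pos": [-0.011, 0.0344, 0], "twist": -1}, {"grip": 0.3, "delta_pos": [-0.011, 0.0344, 0], "twist": -1}, {"grip": 0.3, "delta_pos": [-0.011, 0.0344, 0], "twist": -1}, {"grip": 0.3, "delta_pos": [-0.011, 0.0344, 0], "twist": -1}, {"grip": 0.3, "delta_pos": [-0.011, 0.0344, 0], "twist": -1}, {"grip": 0.3, "delta_pos": [-0.011, 0.0344, 0], "twist": -1}, {"grip": 0.3, "delta_pos": [-0.011, 0.0344, 0], "twist": -1}, {"grip": 0.3, "delta_pos": [-0.011, 0.0344, 0], "twist": -1}]}}

```text
clock: 10.42
position: [0.4795, 0.2587, 0.2113]
ee_rot: [-0.441, -0.551, -0.442, 0.553]
contact_force: [1.1, 0.5, -1.1]
width: 0.0386
```

Request:
{"fn": "step_arm", "kwargs": {"increments": [{"grip": 0.3, "delta_pos": [-0.005, 0.0172, -0.015], "twist": -0.5}, {"grip": 0.3, "delta_pos": [0, 0, -0.015], "twist": 0}, {"grip": 0.3, "delta_pos": [0, 0, 0], "twist": 0}, {"grip": 0.3, "delta_pos": [0, 0, 0], "twist": 0}, {"grip": 0.3, "delta_pos": [0, 0, 0], "twist": 0}]}}

```text
clock: 10.83
position: [0.4764, 0.2741, 0.1828]
ee_rot: [-0.439, -0.554, -0.439, 0.555]
contact_force: [-0.3, -0.4, -0.4]
width: 0.0386
```

Run:
```python
from h import *
W=cam("wrist");s=manip.get_state();print(s["position"],s["contact_force"],s["width"],yaw())
S=cam("side");T=cam("top")
o=np.zeros((400,800,3),np.uint8)
o[:,:400]=cv2.resize(W["img"][:,:,::-1],(400,400),interpolation=cv2.INTER_AREA)
o[:,400:]=cv2.resize(S["img"][240:400,240:400,::-1],(400,400),interpolation=cv2.INTER_CUBIC)
cv2.imwrite("pics/w7.png",o)
```

```text
[0.47688145 0.27414116 0.1833557 ] [-0.09428022 -0.25355216 -0.43613406] 0.038481972772202215 -13.25362053242679
```

View pics/w7.png

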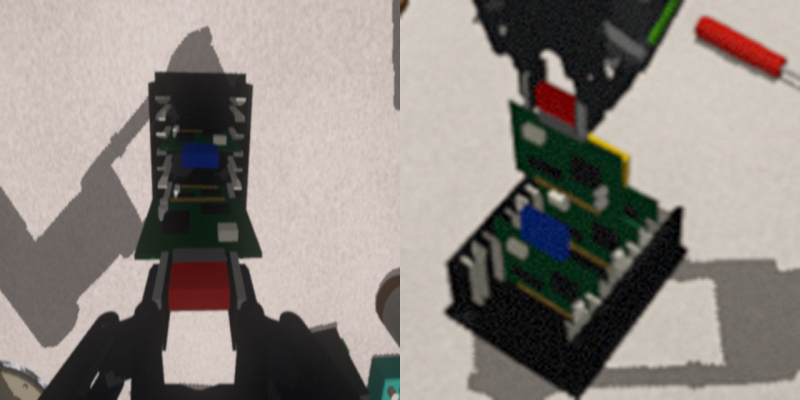

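The view shows the card held upright and lined up over the middle slot (wrist view, red grip at (200,285)). Inserting.

Request:
{"fn": "step_arm", "kwargs": {"increments": [{"grip": 0.3, "delta_pos": [0, 0, -0.02], "twist": 0}, {"grip": 0.3, "delta_pos": [0, 0, -0.02], "twist": 0}, {"grip": 0.3, "delta_pos": [0, 0, -0.01], "twist": 0}, {"grip": 0.3, "delta_pos": [0, 0, -0.01], "twist": 0}, {"grip": 0.3, "delta_pos": [0, 0, -0.01], "twist": 0}, {"grip": 0.3, "delta_pos": [0, 0, 0], "twist": 0}]}}

```text
clock: 11.48
position: [0.4769, 0.2743, 0.1119]
ee_rot: [-0.439, -0.554, -0.439, 0.554]
contact_force: [1.5, 0.1, -2.0]
width: 0.0389
```

Request:
{"fn": "step_arm", "kwargs": {"increments": [{"grip": 0.3, "delta_pos": [0, 0, -0.01], "twist": 0}, {"grip": 0.3, "delta_pos": [0, 0, -0.01], "twist": 0}, {"grip": 0.3, "delta_pos": [0, 0, -0.01], "twist": 0}, {"grip": 0.3, "delta_pos": [0, 0, 0], "twist": 0}]}}

```text
clock: 11.82
position: [0.4767, 0.2744, 0.0814]
ee_rot: [-0.44, -0.554, -0.439, 0.554]
contact_force: [2.4, 0.3, -1.7]
width: 0.0382
```

Request:
{"fn": "step_arm", "kwargs": {"increments": [{"grip": 0.3, "delta_pos": [0, 0, -0.006], "twist": 0}, {"grip": 0.3, "delta_pos": [0, 0, -0.004], "twist": 0}, {"grip": 0.3, "delta_pos": [0, 0, 0], "twist": 0}]}}

```text
clock: 12.07
position: [0.4768, 0.2746, 0.0726]
ee_rot: [0.44, 0.554, 0.439, -0.554]
contact_force: [2.8, -0.5, -2.8]
width: 0.0385
```

Request:
{"fn": "step_arm", "kwargs": {"increments": [{"grip": 0.6, "delta_pos": [0, 0, 0], "twist": 0}, {"grip": 0.7, "delta_pos": [0, 0, 0], "twist": 0}, {"grip": 0.7, "delta_pos": [0, 0, 0], "twist": 0}, {"grip": 0.7, "delta_pos": [0, 0, 0.015], "twist": 0}, {"grip": 0.7, "delta_pos": [0, 0, 0.04], "twist": 0}, {"grip": 0.7, "delta_pos": [0, 0, 0.04], "twist": 0}, {"grip": 0.7, "delta_pos": [0, 0, 0.04], "twist": 0}, {"grip": 0.7, "delta_pos": [0, 0, 0.015], "twist": 0}, {"grip": 0.7, "delta_pos": [0, 0, 0], "twist": 0}]}}

```text
clock: 12.82
position: [0.4785, 0.276, 0.2286]
ee_rot: [0.44, 0.558, 0.439, -0.551]
contact_force: [0.9, 0.2, -0.7]
width: 0.0599
```

```bash
cat >> h.py <<'E'
def tri(Cs,uvs):
    """least-squares point from rays of several views"""
    A=np.zeros((3,3));b=np.zeros(3)
    for C,uv in zip(Cs,uvs):
        d=pt(C,uv,0)[0]-C["c"];d/=np.linalg.norm(d);M=np.eye(3)-np.outer(d,d);A+=M;b+=M@C["c"]
    return np.linalg.solve(A,b)
E
python3 - <<'E'
from h import *
W=cam("wrist");s=manip.get_state();print(s["position"],s["contact_force"],s["width"],yaw())
S=cam("side")
for n,C,roi in(("W",W,(200,0,440,260)),("S",S,(240,280,360,400))):
  for col in("red","blue","yellow"):
    for c,st in blobs(C,col,roi,20):
      if n=="W": print(n,col,c,st,pt(C,c,.115)[0].round(4))
      else: print(n,col,c,st)
E
```

```text
[0.47703203 0.27530769 0.22567067] [-1.05713634 -1.17711686 -0.28143779] 0.05958410366223598 -13.185168210595574
W red [291.52 187.83] [289 184   6   7  23] [0.4559 0.2718 0.115 ]
W yellow [315.25 245.47] [293 240  45  11 443] [0.4629 0.2149 0.115 ]
S red [306.55 320.91] [297 312  20  18 163]
S blue [297.51 332.59] [288 322  20  22 278]
S yellow [322.32 303.45] [314 294  17  21 212]
```

Request:
{"fn": "step_arm", "kwargs": {"increments": [{"grip": 0.7, "delta_pos": [0.0095, -0.038, 0], "twist": 1}, {"grip": 0.7, "delta_pos": [0.0095, -0.038, 0], "twist": 1}, {"grip": 0.7, "delta_pos": [0.0095, -0.038, 0], "twist": 1}, {"grip": 0.7, "delta_pos": [0.0095, -0.038, 0], "twist": 1}, {"grip": 0.7, "delta_pos": [0.0095, -0.038, 0], "twist": 1}, {"grip": 0.7, "delta_pos": [0.0095, -0.038, 0], "twist": 1}, {"grip": 0.7, "delta_pos": [0.0095, -0.038, 0], "twist": 1}, {"grip": 0.7, "delta_pos": [0.0095, -0.038, 0], "twist": 1}, {"grip": 0.7, "delta_pos": [0.0095, -0.038, 0], "twist": 1}, {"grip": 0.7, "delta_pos": [0.0095, -0.038, 0], "twist": 1}]}}

```text
clock: 13.75
position: [0.5699, -0.1066, 0.2206]
ee_rot: [-0.484, -0.513, -0.488, 0.514]
contact_force: [0.5, 0.4, 0.1]
width: 0.0602
```

Request:
{"fn": "step_arm", "kwargs": {"increments": [{"grip": 0.7, "delta_pos": [0.009, -0.0385, 0], "twist": 0}, {"grip": 0.7, "delta_pos": [0, -0.002, -0.03], "twist": 0}, {"grip": 0.7, "delta_pos": [0, 0, -0.04], "twist": 0}, {"grip": 0.7, "delta_pos": [0, 0, -0.04], "twist": 0}, {"grip": 0.7, "delta_pos": [0, 0, -0.01], "twist": 0}, {"grip": 0.7, "delta_pos": [0, 0, 0], "twist": 0}, {"grip": 0.7, "delta_pos": [0, 0, 0], "twist": 0}]}}

```text
clock: 14.33
position: [0.5801, -0.1455, 0.1027]
ee_rot: [-0.485, -0.513, -0.486, 0.514]
contact_force: [0.9, 0.6, 0.0]
width: 0.0596
```

Run:
```python
from h import *
W=cam("wrist");s=manip.get_state();print(s["position"],s["contact_force"],s["width"],yaw())
for c,st in blobs(W,"red",(200,0,440,400),200): print(c,st,pt(W,c,.12)[0].round(4))
```

```text
[ 0.58146649 -0.14593488  0.10437948] [ 0.46510865 -0.11255598  0.85572755] 0.060291089195478625 -3.1705545459194373
[317.63 251.64] [ 276  233   86   38 2496] [ 0.5803 -0.1451  0.12  ]
```

Aligned: the red grip is at (.5803,-.1451) and the TCP at (.5815,-.1459). Descend 29 mm, grip and lift.

Request:
{"fn": "step_arm", "kwargs": {"increments": [{"grip": 0.7, "delta_pos": [-0.0005, 0, -0.015], "twist": 0}, {"grip": 0.7, "delta_pos": [0, 0, -0.0145], "twist": 0}, {"grip": 0.7, "delta_pos": [0, 0, 0], "twist": 0}, {"grip": 0.7, "delta_pos": [0, 0, 0], "twist": 0}, {"grip": 0.3, "delta_pos": [0, 0, 0], "twist": 0}, {"grip": 0.3, "delta_pos": [0, 0, 0], "twist": 0}, {"grip": 0.3, "delta_pos": [0, 0, 0], "twist": 0}, {"grip": 0.3, "delta_pos": [0, 0, 0], "twist": 0}], "force": 60}}

```text
clock: 15.05
position: [0.5811, -0.1463, 0.0758]
ee_rot: [0.487, 0.514, 0.485, -0.513]
contact_force: [-0.8, 0.4, 6.6]
width: 0.039
```

Request:
{"fn": "step_arm", "kwargs": {"increments": [{"grip": 0.3, "delta_pos": [0, 0, 0.005], "twist": 0}, {"grip": 0.3, "delta_pos": [0, 0, 0.015], "twist": 0}, {"grip": 0.3, "delta_pos": [0, 0, 0.02], "twist": 0}, {"grip": 0.3, "delta_pos": [0, 0, 0.02], "twist": 0}, {"grip": 0.3, "delta_pos": [0, 0, 0.02], "twist": 0}, {"grip": 0.3, "delta_pos": [0, 0, 0.02], "twist": 0}, {"grip": 0.3, "delta_pos": [0, 0, 0.02], "twist": 0}, {"grip": 0.3, "delta_pos": [0, 0, 0.02], "twist": 0}, {"grip": 0.3, "delta_pos": [0, 0, 0], "twist": 0}, {"grip": 0.3, "delta_pos": [0, 0, 0], "twist": 0}]}}

```text
clock: 15.88
position: [0.5804, -0.146, 0.2146]
ee_rot: [0.487, 0.514, 0.485, -0.513]
contact_force: [0.1, 0.5, -0.8]
width: 0.0386
```

Run:
```python
from h import *
T=cam("top");s=manip.get_state();print(s["position"],s["contact_force"],s["width"],yaw())
B=carrier(T,dict(yellow=-.056,white=-.028,blue=.028,red=0))
print([slot(B,y) for y in(0,.056)])
```

```text
[ 0.57941581 -0.14562099  0.2130652 ] [ 0.06956042 -0.51559092 -1.37127569] 0.03841234037419692 -3.192020293450339
carrier yaw -12.93 origin [0.4761 0.2742] res mm [[-0.1, 0.3], [-0.2, -0.2], [-0.4, 0.2], [0.6, -0.4]]
[array([0.4761, 0.2742]), array([0.4886, 0.3288])]
```

Request:
{"fn": "step_arm", "kwargs": {"increments": [{"grip": 0.3, "delta_pos": [-0.004, 0.0188, 0], "twist": 0}, {"grip": 0.3, "delta_pos": [-0.007, 0.038, 0], "twist": -1}, {"grip": 0.3, "delta_pos": [-0.007, 0.038, 0], "twist": -1}, {"grip": 0.3, "delta_pos": [-0.007, 0.038, 0], "twist": -1}, {"grip": 0.3, "delta_pos": [-0.007, 0.038, 0], "twist": -1}, {"grip": 0.3, "delta_pos": [-0.007, 0.038, 0], "twist": -1}, {"grip": 0.3, "delta_pos": [-0.007, 0.038, 0], "twist": -1}, {"grip": 0.3, "delta_pos": [-0.007, 0.038, 0], "twist": -1}, {"grip": 0.3, "delta_pos": [-0.007, 0.038, 0], "twist": -1}, {"grip": 0.3, "delta_pos": [-0.007, 0.038, 0], "twist": -1}]}}

```text
clock: 16.77
position: [0.5109, 0.2164, 0.2116]
ee_rot: [-0.443, -0.549, -0.444, 0.552]
contact_force: [1.3, -0.4, -2.4]
width: 0.0384
```

Request:
{"fn": "step_arm", "kwargs": {"increments": [{"grip": 0.3, "delta_pos": [-0.007, 0.038, 0], "twist": -1}, {"grip": 0.3, "delta_pos": [-0.007, 0.038, 0], "twist": 0}, {"grip": 0.3, "delta_pos": [-0.007, 0.038, 0], "twist": 0}, {"grip": 0.3, "delta_pos": [-0.0027, 0.038, 0], "twist": 0}, {"grip": 0.3, "delta_pos": [0, 0, -0.015], "twist": 0}, {"grip": 0.3, "delta_pos": [0, 0, -0.015], "twist": 0}, {"grip": 0.3, "delta_pos": [0, 0, 0], "twist": 0}, {"grip": 0.3, "delta_pos": [0, 0, 0], "twist": 0}]}}

```text
clock: 17.43
position: [0.4876, 0.3662, 0.1811]
ee_rot: [-0.439, -0.552, -0.44, 0.556]
contact_force: [0.3, 0.7, -0.7]
width: 0.0386
```

Run:
```python
from h import *
W=cam("wrist");s=manip.get_state();print(s["position"],s["contact_force"],s["width"],yaw())
T=cam("top");B=carrier(T,dict(yellow=-.056,white=-.028))
```

```text
[0.48857873 0.36645133 0.18247857] [ 0.1148463   0.7208602  -1.70216016] 0.03846474356545062 -13.205470028388417
white [array([212.17, 235.25]), array([164.07, 255.87]), array([150.46, 268.17])]
carrier yaw 0.0 origin [0.4636 0.2753] res mm [[0.0, 0.0]]
```

Request:
{"fn": "step_arm", "kwargs": {"increments": [{"grip": 0.3, "delta_pos": [0.0005, -0.0187, 0], "twist": 0}, {"grip": 0.3, "delta_pos": [0, -0.0187, 0], "twist": 0}, {"grip": 0.3, "delta_pos": [0, 0, 0], "twist": 0}, {"grip": 0.3, "delta_pos": [0, 0, 0], "twist": 0}, {"grip": 0.3, "delta_pos": [0, 0, 0], "twist": 0}]}}

```text
clock: 17.95
position: [0.4903, 0.3298, 0.1845]
ee_rot: [0.439, 0.555, 0.439, -0.554]
contact_force: [0.6, 0.4, -1.6]
width: 0.0383
```

Request:
{"fn": "step_arm", "kwargs": {"increments": [{"grip": 0.3, "delta_pos": [0, 0, -0.02], "twist": 0}, {"grip": 0.3, "delta_pos": [0, 0, -0.02], "twist": 0}, {"grip": 0.3, "delta_pos": [0, 0, -0.01], "twist": 0}, {"grip": 0.3, "delta_pos": [0, 0, -0.01], "twist": 0}, {"grip": 0.3, "delta_pos": [0, 0, -0.01], "twist": 0}, {"grip": 0.3, "delta_pos": [0, 0, 0], "twist": 0}]}}

```text
clock: 18.45
position: [0.4897, 0.3288, 0.112]
ee_rot: [-0.44, -0.553, -0.439, 0.555]
contact_force: [0.9, -1.8, -2.8]
width: 0.0384
```

Request:
{"fn": "step_arm", "kwargs": {"increments": [{"grip": 0.3, "delta_pos": [0, 0, -0.01], "twist": 0}, {"grip": 0.3, "delta_pos": [0, 0, -0.01], "twist": 0}, {"grip": 0.3, "delta_pos": [0, 0, -0.01], "twist": 0}, {"grip": 0.3, "delta_pos": [0, 0, -0.006], "twist": 0}, {"grip": 0.3, "delta_pos": [0, 0, -0.003], "twist": 0}, {"grip": 0.3, "delta_pos": [0, 0, 0], "twist": 0}]}}

```text
clock: 18.95
position: [0.4896, 0.3289, 0.0735]
ee_rot: [-0.44, -0.554, -0.439, 0.555]
contact_force: [1.5, -3.9, -4.8]
width: 0.0383
```

Request:
{"fn": "step_arm", "kwargs": {"increments": [{"grip": 0.6, "delta_pos": [0, 0, 0], "twist": 0}, {"grip": 0.7, "delta_pos": [0, 0, 0], "twist": 0}, {"grip": 0.7, "delta_pos": [0, 0, 0], "twist": 0}, {"grip": 0.7, "delta_pos": [0, 0, 0.015], "twist": 0}, {"grip": 0.7, "delta_pos": [0, 0, 0.035], "twist": 0}, {"grip": 0.7, "delta_pos": [0, 0, 0.02], "twist": 0}, {"grip": 0.7, "delta_pos": [0, 0, 0], "twist": 0}, {"grip": 0.7, "delta_pos": [0, 0, 0], "twist": 0}]}}

```text
clock: 19.62
position: [0.4906, 0.3308, 0.1466]
ee_rot: [0.439, 0.556, 0.439, -0.552]
contact_force: [-0.9, -0.5, -0.2]
width: 0.0597
```

Run:
```python
from h import *
W=cam("wrist");s=manip.get_state();print(s["position"],s["contact_force"],s["width"],yaw())
S=cam("side")
for c,st in blobs(S,"red",(240,280,360,400),20):print(c,st)
cv2.imwrite("pics/w8.png",cv2.resize(S["img"][240:400,240:400,::-1],(400,400),interpolation=cv2.INTER_CUBIC))
T=cam("top")
for c,st in blobs(T,"white",(190,200,240,270),10):
  if st[4]<100:print("white top",c)
```

```text
[0.4894835  0.33013164 0.14508958] [-0.33494674 -0.56071955  0.04961851] 0.05981484367517924 -13.178970795965272
[312.74 324.36] [308 319   9  11  47]
[288.51 342.1 ] [279 333  20  19 171]
white top [212.17 235.25]
```

View pics/w8.png

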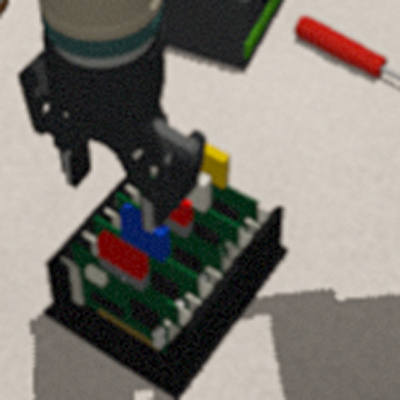

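Side crop: failed cards are seated level in slots +56 (120,250) and 0 (185,210). Next is the blue card at about (.4832,.3015).

Request:
{"fn": "step_arm", "kwargs": {"increments": [{"grip": 0.7, "delta_pos": [-0.0063, -0.0286, 0], "twist": 0}, {"grip": 0.7, "delta_pos": [0, 0, 0], "twist": 0}, {"grip": 0.7, "delta_pos": [0, 0, -0.035], "twist": 0}, {"grip": 0.7, "delta_pos": [0, 0, -0.02], "twist": 0}, {"grip": 0.7, "delta_pos": [0, 0, -0.018], "twist": 0}, {"grip": 0.7, "delta_pos": [0, 0, 0], "twist": 0}, {"grip": 0.7, "delta_pos": [0, 0, 0], "twist": 0}]}}

```text
clock: 20.35
position: [0.4821, 0.3005, 0.0701]
ee_rot: [-0.439, -0.553, -0.44, 0.556]
contact_force: [0.5, -0.2, 0.2]
width: 0.0598
```

Request:
{"fn": "step_arm", "kwargs": {"increments": [{"grip": 0.3, "delta_pos": [0, 0, 0], "twist": 0}, {"grip": 0.3, "delta_pos": [0, 0, 0], "twist": 0}, {"grip": 0.3, "delta_pos": [0, 0, 0], "twist": 0}, {"grip": 0.3, "delta_pos": [0, 0, 0], "twist": 0}]}}

```text
clock: 20.68
position: [0.4842, 0.3015, 0.073]
ee_rot: [0.44, 0.555, 0.439, -0.553]
contact_force: [-0.5, 0.3, 3.0]
width: 0.0383
```

Request:
{"fn": "step_arm", "kwargs": {"increments": [{"grip": 0.3, "delta_pos": [0, 0, 0.005], "twist": 0}, {"grip": 0.3, "delta_pos": [0, 0, 0.015], "twist": 0}, {"grip": 0.3, "delta_pos": [0, 0, 0.02], "twist": 0}, {"grip": 0.3, "delta_pos": [0, 0, 0.02], "twist": 0}, {"grip": 0.3, "delta_pos": [0, 0, 0.02], "twist": 0}, {"grip": 0.3, "delta_pos": [0, 0, 0.02], "twist": 0}, {"grip": 0.3, "delta_pos": [0, 0, 0.02], "twist": 0}, {"grip": 0.3, "delta_pos": [0, 0, 0.025], "twist": 0}, {"grip": 0.3, "delta_pos": [0, 0, 0], "twist": 0}, {"grip": 0.3, "delta_pos": [0, 0, 0], "twist": 0}]}}

```text
clock: 21.52
position: [0.484, 0.3013, 0.2182]
ee_rot: [0.44, 0.555, 0.439, -0.553]
contact_force: [0.5, -0.2, -1.4]
width: 0.0383
```

Run:
```python
from h import *
s=manip.get_state();print(s["position"],s["contact_force"],s["width"],yaw())
B=(BAY[0],np.array([.5802,-.1530]))
for n,y in(("blue",.0575),("yellow",.1325),("white",-.0175)):print(n,bay(0,y,0,B).round(4))
```

```text
[0.48402513 0.30128063 0.21818516] [ 0.4583664  -0.18236345 -1.41887359] 0.03826189537028751 -13.194716393764436
blue [ 0.5834 -0.0956  0.    ]
yellow [ 0.5876 -0.0207  0.    ]
white [ 0.5792 -0.1705  0.    ]
```

Request:
{"fn": "step_arm", "kwargs": {"increments": [{"grip": 0.3, "delta_pos": [0.004, -0.018, 0], "twist": 0}, {"grip": 0.3, "delta_pos": [0.009, -0.036, 0], "twist": 1}, {"grip": 0.3, "delta_pos": [0.009, -0.036, 0], "twist": 1}, {"grip": 0.3, "delta_pos": [0.009, -0.036, 0], "twist": 1}, {"grip": 0.3, "delta_pos": [0.009, -0.036, 0], "twist": 1}, {"grip": 0.3, "delta_pos": [0.009, -0.036, 0], "twist": 1}, {"grip": 0.3, "delta_pos": [0.009, -0.036, 0], "twist": 1}, {"grip": 0.3, "delta_pos": [0.009, -0.036, 0], "twist": 1}, {"grip": 0.3, "delta_pos": [0.009, -0.036, 0], "twist": 1}, {"grip": 0.3, "delta_pos": [0.009, -0.036, 0], "twist": 1}]}}

```text
clock: 22.35
position: [0.5672, -0.0426, 0.2147]
ee_rot: [-0.481, -0.517, -0.483, 0.518]
contact_force: [0.5, 0.4, -1.1]
width: 0.0382
```

Request:
{"fn": "step_arm", "kwargs": {"increments": [{"grip": 0.3, "delta_pos": [0.009, -0.036, 0], "twist": 1}, {"grip": 0.3, "delta_pos": [0.0054, -0.0183, 0], "twist": 0}, {"grip": 0.3, "delta_pos": [0, 0, 0], "twist": 0}, {"grip": 0.3, "delta_pos": [0, 0, 0], "twist": 0}, {"grip": 0.3, "delta_pos": [0, 0, 0], "twist": 0}]}}

```text
clock: 22.77
position: [0.5816, -0.0945, 0.2152]
ee_rot: [-0.485, -0.513, -0.487, 0.514]
contact_force: [-0.1, 1.4, -1.0]
width: 0.0386
```

Run:
```python
from h import *
W=cam("wrist");s=manip.get_state();print(s["position"],s["contact_force"],s["width"],yaw())
for col in("yellow","blue"):
  for c,st in blobs(W,col,(150,0,500,250),150): print(col,c,st,pt(W,c,.099)[0].round(4))
cv2.imwrite("pics/w9.png",W["img"][:,:,::-1])
```

```text
[ 0.58178173 -0.09408166  0.21563287] [-0.40499432 -0.48356997 -0.78038098] 0.03810318607079558 -3.153589613631487
yellow [224.23  83.48] [206  72  37  24 827] [ 0.5134 -0.0169  0.099 ]
yellow [417.57  83.94] [400  72  36  25 781] [ 0.662  -0.0254  0.099 ]
blue [231.77 176.6 ] [216 167  32  20 612] [ 0.5092 -0.0915  0.099 ]
blue [408.69 177.25] [393 167  33  21 640] [ 0.6571 -0.1     0.099 ]
blue [317.23 247.82] [278 246  81   4 265] [ 0.577  -0.1618  0.099 ]
```

View pics/w9.png

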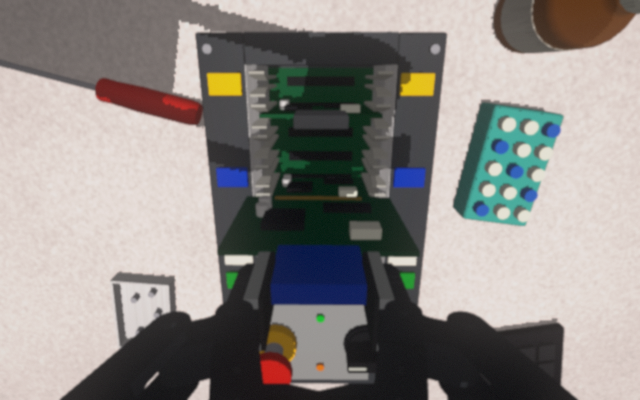

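The wrist view shows the blue card held straight. Its clips' midpoint is at (.5832,-.0958). Descending to the mouth and then home.

Request:
{"fn": "step_arm", "kwargs": {"increments": [{"grip": 0.3, "delta_pos": [0, -0.001, -0.02], "twist": 0}, {"grip": 0.3, "delta_pos": [0, 0, -0.02], "twist": 0}, {"grip": 0.3, "delta_pos": [0, 0, -0.01], "twist": 0}, {"grip": 0.3, "delta_pos": [0, 0, 0], "twist": 0}, {"grip": 0.3, "delta_pos": [0, 0, 0], "twist": 0}]}}

```text
clock: 23.23
position: [0.5824, -0.0953, 0.1664]
ee_rot: [-0.486, -0.513, -0.487, 0.514]
contact_force: [-0.1, 0.1, -1.4]
width: 0.0383
```

Request:
{"fn": "step_arm", "kwargs": {"increments": [{"grip": 0.3, "delta_pos": [0, 0, -0.01], "twist": 0}, {"grip": 0.3, "delta_pos": [0, 0, -0.01], "twist": 0}, {"grip": 0.3, "delta_pos": [0, 0, -0.01], "twist": 0}, {"grip": 0.3, "delta_pos": [0, 0, 0], "twist": 0}, {"grip": 0.3, "delta_pos": [0, 0, 0], "twist": 0}]}}

```text
clock: 23.65
position: [0.582, -0.096, 0.1356]
ee_rot: [-0.485, -0.513, -0.487, 0.514]
contact_force: [-0.7, 0.4, -2.1]
width: 0.0381
```

Request:
{"fn": "step_arm", "kwargs": {"increments": [{"grip": 0.3, "delta_pos": [0, 0, -0.012], "twist": 0}, {"grip": 0.3, "delta_pos": [0, 0, -0.012], "twist": 0}, {"grip": 0.3, "delta_pos": [0, 0, -0.012], "twist": 0}, {"grip": 0.3, "delta_pos": [0, 0, -0.01], "twist": 0}, {"grip": 0.3, "delta_pos": [0, 0, -0.006], "twist": 0}, {"grip": 0.3, "delta_pos": [0, 0, -0.004], "twist": 0}, {"grip": 0.3, "delta_pos": [0, 0, 0], "twist": 0}, {"grip": 0.3, "delta_pos": [0, 0, 0], "twist": 0}]}}

```text
clock: 24.32
position: [0.5825, -0.096, 0.0805]
ee_rot: [-0.486, -0.514, -0.486, 0.514]
contact_force: [0.5, 2.3, -1.5]
width: 0.0379
```

Request:
{"fn": "step_arm", "kwargs": {"increments": [{"grip": 0.3, "delta_pos": [0, 0, -0.002], "twist": 0}, {"grip": 0.3, "delta_pos": [0, 0, 0], "twist": 0}, {"grip": 0.6, "delta_pos": [0, 0, 0], "twist": 0}, {"grip": 0.7, "delta_pos": [0, 0, 0], "twist": 0}, {"grip": 0.7, "delta_pos": [0, 0, 0], "twist": 0}, {"grip": 0.7, "delta_pos": [0, 0, 0], "twist": 0}, {"grip": 0.7, "delta_pos": [0, 0, 0.02], "twist": 0}, {"grip": 0.7, "delta_pos": [0, 0, 0.035], "twist": 0}, {"grip": 0.7, "delta_pos": [0, 0, 0.035], "twist": 0}, {"grip": 0.7, "delta_pos": [0, 0, 0.035], "twist": 0}]}}

```text
clock: 25.15
position: [0.5824, -0.0966, 0.2049]
ee_rot: [-0.486, -0.514, -0.486, 0.514]
contact_force: [1.9, -1.0, -0.9]
width: 0.0598
```

Run:
```python
from h import *
W=cam("wrist");s=manip.get_state();print(s["position"],s["contact_force"],s["width"],yaw())
S=cam("side");T=cam("top")
uv={}
for n,C,roi in(("S",S,(260,140,390,270)),("T",T,(285,165,362,232)),("W",W,(200,100,440,330))):
    for c,st in blobs(C,"blue",roi,20):print(n,c,st)
g=bay(0,.0575,.11,(BAY[0],np.array([.5797,-.1528])))
print([proj(C,g).round(1) for C in(S,T,W)])
for col in("yellow","white"):
  for c,st in blobs(T,col,(190,200,240,270),10):
    if st[4]<100:print(col,"top",c)
```

```text
[ 0.58689058 -0.09781975  0.21320554] [ 2.28934008 -0.25113596  4.72266706] 0.059863470479293336 -3.2003116228641075
S [294.72 194.79] [289 192  12   7  53]
S [320.28 198.85] [313 192  16  15 186]
S [348.19 209.26] [343 206  11   7  54]
T [323.   222.85] [320 219   6   8  39]
W [227.2  177.97] [211 168  34  21 672]
W [410.62 178.01] [394 168  34  21 677]
W [318.44 181.95] [292 170  54  22 964]
[array([[320.3, 197.5]]), array([[324.2, 198. ]]), array([[318.4, 181.5]])]
yellow top [222.  235.5]
white top [190.31 215.54]
white top [213.   233.39]
```

Blue matches the seated prediction in the side and wrist views. The carrier grips have shifted by about 2 px in the top view, so it may have been knocked. I'll re-measure it from above.

Request:
{"fn": "step_arm", "kwargs": {"increments": [{"grip": 0.7, "delta_pos": [-0.011, 0.037, 0.01], "twist": -1}, {"grip": 0.7, "delta_pos": [-0.011, 0.037, 0.01], "twist": -1}, {"grip": 0.7, "delta_pos": [-0.011, 0.037, 0.01], "twist": -1}, {"grip": 0.7, "delta_pos": [-0.011, 0.037, 0.01], "twist": -1}, {"grip": 0.7, "delta_pos": [-0.011, 0.037, 0], "twist": -1}, {"grip": 0.7, "delta_pos": [-0.011, 0.037, 0], "twist": -1}, {"grip": 0.7, "delta_pos": [-0.011, 0.037, 0], "twist": -1}, {"grip": 0.7, "delta_pos": [-0.011, 0.037, 0], "twist": -1}, {"grip": 0.7, "delta_pos": [-0.011, 0.037, 0], "twist": -1}, {"grip": 0.7, "delta_pos": [-0.011, 0.037, 0], "twist": -1}]}}

```text
clock: 26.13
position: [0.4713, 0.2749, 0.2423]
ee_rot: [-0.439, -0.554, -0.439, 0.555]
contact_force: [0.1, -0.8, -0.1]
width: 0.0596
```

Request:
{"fn": "step_arm", "kwargs": {"increments": [{"grip": 0.7, "delta_pos": [0, 0, 0], "twist": 0}, {"grip": 0.7, "delta_pos": [0, 0, 0], "twist": 0}, {"grip": 0.7, "delta_pos": [0, 0, 0], "twist": 0}]}}

```text
clock: 26.38
position: [0.4723, 0.2731, 0.2425]
ee_rot: [-0.44, -0.553, -0.439, 0.555]
contact_force: [-0.0, 0.3, -1.2]
width: 0.0598
```

Run:
```python
from h import *
W=cam("wrist");s=manip.get_state();print(s["position"],s["contact_force"],s["width"],yaw())
cv2.imwrite("pics/w10.png",W["img"][:,:,::-1])
h=cv2.cvtColor(W["img"],cv2.COLOR_RGB2HSV)
for n,lo,hi in(("red1",(0,150,50),(8,255,255)),("yel",(18,130,60),(32,255,255)),("grey",(0,0,90),(180,60,255))):
  m=cv2.inRange(h,np.array(lo),np.array(hi))
  for c,st in blobs(W,None,(240,60,410,260),150,m):
    if st[4]<3000: print(n,c,st,pt(W,c,.118)[0].round(4))
T=cam("top")
for col in("yellow","white","red"):
  for c,st in blobs(T,col,(180,200,240,270),10):
    if st[4]<100:print(col,"top",c,st,pt(T,c,.121)[0].round(4))
```

```text
[0.47270504 0.27254953 0.24275718] [-0.80350081 -0.103303    0.32550598] 0.05948941305235521 -13.224224860860627
red1 [331.19 108.57] [306 101  51  17 684] [0.495  0.3228 0.118 ]
red1 [329.06 172.76] [306 164  48  18 782] [0.4816 0.2706 0.118 ]
yel [329.49 228.72] [309 217  43  24 987] [0.4705 0.2191 0.118 ]
grey [338.15 208.14] [311 201  51  15 472] [0.4824 0.2369 0.118 ]
yellow top [222.65 235.76] [220 229   6  14  46] [0.4682 0.215  0.121 ]
white top [180.47 204.47] [180 200   3  10  17] [0.5654 0.3474 0.121 ]
white top [214.36 231.18] [213 228   3   7  11] [0.4824 0.2406 0.121 ]
white top [180.69 266.44] [180 262   3   8  16] [0.376  0.3423 0.121 ]
```

View pics/w10.png

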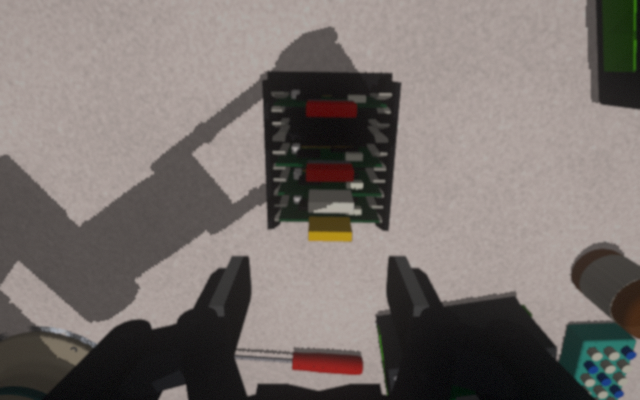

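The carrier did shift: yellow is now at (.4687,.2150) against (.4635,.2193) before, with yaw about -13.7°. All cards still stand. Taking yellow.

Request:
{"fn": "step_arm", "kwargs": {"increments": [{"grip": 0.7, "delta_pos": [-0.0021, -0.0285, 0], "twist": -0.4}, {"grip": 0.7, "delta_pos": [-0.0021, -0.0285, 0], "twist": 0}, {"grip": 0.7, "delta_pos": [0, 0, -0.04], "twist": 0}, {"grip": 0.7, "delta_pos": [0, 0, -0.04], "twist": 0}, {"grip": 0.7, "delta_pos": [0, 0, -0.04], "twist": 0}, {"grip": 0.7, "delta_pos": [0, 0, -0.02], "twist": 0}, {"grip": 0.7, "delta_pos": [0, 0, 0], "twist": 0}, {"grip": 0.7, "delta_pos": [0, 0, 0], "twist": 0}, {"grip": 0.7, "delta_pos": [0, 0, 0], "twist": 0}]}}

```text
clock: 27.23
position: [0.4704, 0.2164, 0.1052]
ee_rot: [0.437, 0.557, 0.436, -0.555]
contact_force: [-0.6, -0.8, 0.4]
width: 0.0594
```

Run:
```python
from h import *
W=cam("wrist");s=manip.get_state();print(s["position"],s["contact_force"],s["width"],yaw())
h=cv2.cvtColor(W["img"],cv2.COLOR_RGB2HSV)
m=cv2.inRange(h,np.array((18,130,40)),np.array((32,255,255)))
for c,st in blobs(W,None,(200,60,440,400),150,m): print(c,st,pt(W,c,.112)[0].round(4))
for z in(.123,.105,.088):print(z,proj(W,bay(0,-.056,z,(np.radians(-13.5),np.array([.4687+.056*.2334*-1+.0262,.2150+.0545])))).round(1))
```

```text
[0.47064058 0.21668449 0.10566829] [ 0.29692534 -0.0898177  -0.04745172] 0.06001712713165433 -13.651698198567601
[316.69 238.44] [ 277  216   80   44 3271] [0.4707 0.2188 0.112 ]
0.123 [[314.6 256.2]]
0.105 [[314.8 239.6]]
0.088 [[315.  226.4]]
```

Request:
{"fn": "step_arm", "kwargs": {"increments": [{"grip": 0.7, "delta_pos": [0, 0, -0.02], "twist": 0}, {"grip": 0.7, "delta_pos": [0, 0, -0.014], "twist": 0}, {"grip": 0.7, "delta_pos": [0, 0, 0], "twist": 0}, {"grip": 0.7, "delta_pos": [0, 0, 0], "twist": 0}, {"grip": 0.3, "delta_pos": [0, 0, 0], "twist": 0}, {"grip": 0.3, "delta_pos": [0, 0, 0], "twist": 0}, {"grip": 0.3, "delta_pos": [0, 0, 0], "twist": 0}, {"grip": 0.3, "delta_pos": [0, 0, 0], "twist": 0}]}}

```text
clock: 27.95
position: [0.4699, 0.2172, 0.0716]
ee_rot: [0.438, 0.557, 0.437, -0.554]
contact_force: [-0.6, 0.1, 6.0]
width: 0.0387
```

Request:
{"fn": "step_arm", "kwargs": {"increments": [{"grip": 0.3, "delta_pos": [0, 0, 0.005], "twist": 0}, {"grip": 0.3, "delta_pos": [0, 0, 0.015], "twist": 0}, {"grip": 0.3, "delta_pos": [0, 0, 0.02], "twist": 0}, {"grip": 0.3, "delta_pos": [0, 0, 0.02], "twist": 0}, {"grip": 0.3, "delta_pos": [0, 0, 0.02], "twist": 0}, {"grip": 0.3, "delta_pos": [0, 0, 0.02], "twist": 0}, {"grip": 0.3, "delta_pos": [0, 0, 0.02], "twist": 0}, {"grip": 0.3, "delta_pos": [0, 0, 0.025], "twist": 0}, {"grip": 0.3, "delta_pos": [0, 0, 0], "twist": 0}, {"grip": 0.3, "delta_pos": [0, 0, 0], "twist": 0}]}}

```text
clock: 28.78
position: [0.4694, 0.217, 0.2162]
ee_rot: [0.438, 0.557, 0.437, -0.554]
contact_force: [-0.7, -0.2, -2.6]
width: 0.0387
```

Request:
{"fn": "step_arm", "kwargs": {"increments": [{"grip": 0.3, "delta_pos": [0.0118, -0.0238, 0], "twist": 1.04}, {"grip": 0.3, "delta_pos": [0.0118, -0.0238, 0], "twist": 1.04}, {"grip": 0.3, "delta_pos": [0.0118, -0.0238, 0], "twist": 1.04}, {"grip": 0.3, "delta_pos": [0.0118, -0.0238, 0], "twist": 1.04}, {"grip": 0.3, "delta_pos": [0.0118, -0.0238, 0], "twist": 1.04}, {"grip": 0.3, "delta_pos": [0.0118, -0.0238, 0], "twist": 1.04}, {"grip": 0.3, "delta_pos": [0.0118, -0.0238, 0], "twist": 1.04}, {"grip": 0.3, "delta_pos": [0.0118, -0.0238, 0], "twist": 1.04}, {"grip": 0.3, "delta_pos": [0.0118, -0.0238, 0], "twist": 1.04}, {"grip": 0.3, "delta_pos": [0.0118, -0.0238, 0], "twist": 1.04}]}}

```text
clock: 29.62
position: [0.5858, -0.0224, 0.2126]
ee_rot: [-0.485, -0.513, -0.487, 0.514]
contact_force: [0.7, 0.9, -0.8]
width: 0.0385
```

Request:
{"fn": "step_arm", "kwargs": {"increments": [{"grip": 0.3, "delta_pos": [0, 0, 0], "twist": 0}, {"grip": 0.3, "delta_pos": [0, 0, -0.02], "twist": 0}, {"grip": 0.3, "delta_pos": [0, 0, -0.02], "twist": 0}, {"grip": 0.3, "delta_pos": [0, 0, -0.01], "twist": 0}, {"grip": 0.3, "delta_pos": [0, 0, 0], "twist": 0}, {"grip": 0.3, "delta_pos": [0, 0, 0], "twist": 0}, {"grip": 0.3, "delta_pos": [0, 0, 0], "twist": 0}]}}

```text
clock: 30.2
position: [0.587, -0.021, 0.1652]
ee_rot: [0.486, 0.514, 0.486, -0.513]
contact_force: [0.6, -0.3, -0.9]
width: 0.0381
```

Run:
```python
from h import *
s=manip.get_state();print(s["position"],s["contact_force"],yaw())
```

```text
[ 0.58697124 -0.02103563  0.16524819] [ 0.58698399 -0.33403812 -0.93304458] -3.1710732645606496
```

Spot on. Inserting to reported z≈0.077: down 30 mm, check the force, then the rest.

Request:
{"fn": "step_arm", "kwargs": {"increments": [{"grip": 0.3, "delta_pos": [0, 0, -0.01], "twist": 0}, {"grip": 0.3, "delta_pos": [0, 0, -0.01], "twist": 0}, {"grip": 0.3, "delta_pos": [0, 0, -0.01], "twist": 0}, {"grip": 0.3, "delta_pos": [0, 0, 0], "twist": 0}]}}

```text
clock: 30.53
position: [0.5855, -0.0206, 0.1322]
ee_rot: [-0.485, -0.513, -0.487, 0.514]
contact_force: [0.4, 1.2, -2.8]
width: 0.0382
```

Request:
{"fn": "step_arm", "kwargs": {"increments": [{"grip": 0.3, "delta_pos": [0, 0, -0.012], "twist": 0}, {"grip": 0.3, "delta_pos": [0, 0, -0.012], "twist": 0}, {"grip": 0.3, "delta_pos": [0, 0, -0.012], "twist": 0}, {"grip": 0.3, "delta_pos": [0, 0, -0.01], "twist": 0}, {"grip": 0.3, "delta_pos": [0, 0, -0.006], "twist": 0}, {"grip": 0.3, "delta_pos": [0, 0, -0.003], "twist": 0}, {"grip": 0.3, "delta_pos": [0, 0, 0], "twist": 0}, {"grip": 0.3, "delta_pos": [0, 0, 0], "twist": 0}]}}

```text
clock: 31.2
position: [0.586, -0.02, 0.0789]
ee_rot: [0.485, 0.514, 0.487, -0.514]
contact_force: [0.8, 4.5, -2.7]
width: 0.0385
```

Request:
{"fn": "step_arm", "kwargs": {"increments": [{"grip": 0.3, "delta_pos": [0, 0, -0.002], "twist": 0}, {"grip": 0.3, "delta_pos": [0, 0, 0], "twist": 0}, {"grip": 0.6, "delta_pos": [0, 0, 0], "twist": 0}, {"grip": 0.7, "delta_pos": [0, 0, 0], "twist": 0}, {"grip": 0.7, "delta_pos": [0, 0, 0], "twist": 0}, {"grip": 0.7, "delta_pos": [0, 0, 0], "twist": 0}, {"grip": 0.7, "delta_pos": [0, 0, 0.02], "twist": 0}, {"grip": 0.7, "delta_pos": [0, 0, 0.035], "twist": 0}, {"grip": 0.7, "delta_pos": [0, 0, 0.035], "twist": 0}, {"grip": 0.7, "delta_pos": [0, 0, 0.035], "twist": 0}]}}

```text
clock: 32.03
position: [0.5861, -0.0218, 0.2039]
ee_rot: [-0.486, -0.513, -0.486, 0.514]
contact_force: [0.4, -0.0, -0.2]
width: 0.0598
```

Run:
```python
from h import *
W=cam("wrist");s=manip.get_state();print(s["position"],s["contact_force"],s["width"],yaw())
S=cam("side");T=cam("top")
for n,C,roi in(("S",S,(260,140,390,270)),("W",W,(200,100,440,330))):
    for c,st in blobs(C,"yellow",roi,20):print(n,c,st)
g=bay(0,.1325,.11,(BAY[0],np.array([.5797,-.1528])))
print([proj(C,g).round(1) for C in(S,W)])
for col in("white","red"):
  for c,st in blobs(T,col,(170,200,240,270),10):
    if st[4]<100:print(col,"top",c,st,pt(T,c,.121)[0].round(4))
for c,st in blobs(S,"red",(240,280,360,400),20):print("S red",c)
for c,st in blobs(S,"white",(290,280,340,330),20):
  if st[4]<300:print("S white",c,st)
```

```text
[ 0.59072373 -0.02248321  0.21212843] [2.4362648  0.57407277 5.12015473] 0.05932584841210163 -3.208560129944638
S [360.74 170.28] [353 165  16  11  99]
S [281.49 211.25] [276 208  12   7  61]
S [309.06 215.25] [302 208  15  16 190]
S [337.07 227.19] [332 224  12   8  58]
W [412.35 178.5 ] [395 168  35  21 651]
W [227.27 179.18] [212 170  33  19 571]
W [319.07 192.52] [293 188  52  10 471]
[array([[308., 215.]]), array([[319. , 181.7]])]
white top [213.13 233.22] [211 228   5  11  23] [0.4762 0.2443 0.121 ]
red top [187.38 227.67] [185 222   6  13  42] [0.4937 0.324  0.121 ]
red top [204.17 231.68] [202 225   6  14  47] [0.4811 0.2719 0.121 ]
S red [304.18 317.95]
S red [287.18 338.  ]
S white [329.03 283.87] [310 280  30  13 205]
```

Yellow is home. White should now be at (.4764,.2444).

Request:
{"fn": "step_arm", "kwargs": {"increments": [{"grip": 0.7, "delta_pos": [-0.011, 0.0265, 0], "twist": -1.03}, {"grip": 0.7, "delta_pos": [-0.011, 0.0265, 0], "twist": -1.03}, {"grip": 0.7, "delta_pos": [-0.011, 0.0265, 0], "twist": -1.03}, {"grip": 0.7, "delta_pos": [-0.011, 0.0265, 0], "twist": -1.03}, {"grip": 0.7, "delta_pos": [-0.011, 0.0265, 0], "twist": -1.03}, {"grip": 0.7, "delta_pos": [-0.011, 0.0265, 0], "twist": -1.03}, {"grip": 0.7, "delta_pos": [-0.011, 0.0265, 0], "twist": -1.03}, {"grip": 0.7, "delta_pos": [-0.011, 0.0265, 0], "twist": -1.03}, {"grip": 0.7, "delta_pos": [-0.011, 0.0265, 0], "twist": -1.03}, {"grip": 0.7, "delta_pos": [-0.011, 0.0265, 0], "twist": -1.03}]}}

```text
clock: 33.02
position: [0.4751, 0.2442, 0.2012]
ee_rot: [-0.437, -0.555, -0.438, 0.557]
contact_force: [0.2, -0.1, 1.1]
width: 0.0598
```

Request:
{"fn": "step_arm", "kwargs": {"increments": [{"grip": 0.7, "delta_pos": [0, 0, -0.03], "twist": 0}, {"grip": 0.7, "delta_pos": [0, 0, -0.03], "twist": 0}, {"grip": 0.7, "delta_pos": [0, 0, -0.03], "twist": 0}, {"grip": 0.7, "delta_pos": [0, 0, 0], "twist": 0}, {"grip": 0.7, "delta_pos": [0, 0, 0], "twist": 0}, {"grip": 0.7, "delta_pos": [0, 0, 0], "twist": 0}]}}

```text
clock: 33.52
position: [0.4773, 0.2437, 0.1133]
ee_rot: [0.438, 0.556, 0.438, -0.555]
contact_force: [0.8, -0.1, 1.2]
width: 0.0599
```

Run:
```python
from h import *
W=cam("wrist");s=manip.get_state();print(s["position"],s["contact_force"],s["width"],yaw())
h=cv2.cvtColor(W["img"],cv2.COLOR_RGB2HSV)
m=cv2.inRange(h,np.array((0,0,85)),np.array((180,50,255)))
for c,st in blobs(W,None,(262,200,375,300),300,m): print(c,st)
m=cv2.inRange(h,np.array((0,150,50)),np.array((8,255,255)))
for c,st in blobs(W,None,(240,60,410,300),300,m): print("red",c,st)
print(proj(W,[[.4764,.2444,.123],[.4764,.2444,.105]]))
cv2.imwrite("pics/w11.png",W["img"][:,:,::-1])
```

```text
[0.47791891 0.24387692 0.11407694] [-0.28962457 -0.5726727   1.24337233] 0.059898426190414134 -13.517227129729145
[317.71 260.84] [ 262  214  113   86 8521]
red [313.14  72.4 ] [ 267   60   94   27 2206]
red [312.97 190.88] [ 271  174   85   33 2378]
[[315.08134288 244.51364987]
 [315.35163138 229.46693154]]
```

Request:
{"fn": "step_arm", "kwargs": {"increments": [{"grip": 0.7, "delta_pos": [-0.001, 0, -0.02], "twist": 0}, {"grip": 0.7, "delta_pos": [0, 0, -0.015], "twist": 0}, {"grip": 0.7, "delta_pos": [0, 0, -0.006], "twist": 0}, {"grip": 0.7, "delta_pos": [0, 0, 0], "twist": 0}, {"grip": 0.7, "delta_pos": [0, 0, 0], "twist": 0}, {"grip": 0.3, "delta_pos": [0, 0, 0], "twist": 0}, {"grip": 0.3, "delta_pos": [0, 0, 0], "twist": 0}, {"grip": 0.3, "delta_pos": [0, 0, 0], "twist": 0}, {"grip": 0.3, "delta_pos": [0, 0, 0], "twist": 0}]}}

```text
clock: 34.32
position: [0.4766, 0.2442, 0.0733]
ee_rot: [0.438, 0.556, 0.437, -0.554]
contact_force: [-0.8, 0.4, 5.4]
width: 0.0386
```

Request:
{"fn": "step_arm", "kwargs": {"increments": [{"grip": 0.3, "delta_pos": [0, 0, 0.005], "twist": 0}, {"grip": 0.3, "delta_pos": [0, 0, 0.015], "twist": 0}, {"grip": 0.3, "delta_pos": [0, 0, 0.02], "twist": 0}, {"grip": 0.3, "delta_pos": [0, 0, 0.02], "twist": 0}, {"grip": 0.3, "delta_pos": [0, 0, 0.02], "twist": 0}, {"grip": 0.3, "delta_pos": [0, 0, 0.02], "twist": 0}, {"grip": 0.3, "delta_pos": [0, 0, 0.02], "twist": 0}, {"grip": 0.3, "delta_pos": [0, 0, 0.025], "twist": 0}, {"grip": 0.3, "delta_pos": [0, 0, 0], "twist": 0}, {"grip": 0.3, "delta_pos": [0, 0, 0], "twist": 0}]}}

```text
clock: 35.15
position: [0.4763, 0.244, 0.2179]
ee_rot: [0.438, 0.556, 0.437, -0.554]
contact_force: [-0.3, 0.2, -1.5]
width: 0.0385
```

Request:
{"fn": "step_arm", "kwargs": {"increments": [{"grip": 0.3, "delta_pos": [0.0085, -0.0345, 0], "twist": 0.86}, {"grip": 0.3, "delta_pos": [0.0085, -0.0345, 0], "twist": 0.86}, {"grip": 0.3, "delta_pos": [0.0085, -0.0345, 0], "twist": 0.86}, {"grip": 0.3, "delta_pos": [0.0085, -0.0345, 0], "twist": 0.86}, {"grip": 0.3, "delta_pos": [0.0085, -0.0345, 0], "twist": 0.86}, {"grip": 0.3, "delta_pos": [0.0085, -0.0345, 0], "twist": 0.86}, {"grip": 0.3, "delta_pos": [0.0085, -0.0345, 0], "twist": 0.86}, {"grip": 0.3, "delta_pos": [0.0085, -0.0345, 0], "twist": 0.86}, {"grip": 0.3, "delta_pos": [0.0085, -0.0345, 0], "twist": 0.86}, {"grip": 0.3, "delta_pos": [0.0085, -0.0345, 0], "twist": 0.86}]}}

```text
clock: 35.98
position: [0.5595, -0.1027, 0.2147]
ee_rot: [-0.477, -0.52, -0.479, 0.521]
contact_force: [1.8, 0.6, -0.3]
width: 0.0385
```

Request:
{"fn": "step_arm", "kwargs": {"increments": [{"grip": 0.3, "delta_pos": [0.0085, -0.0345, 0], "twist": 0.86}, {"grip": 0.3, "delta_pos": [0.0085, -0.0345, 0], "twist": 0.86}, {"grip": 0.3, "delta_pos": [0, 0, 0], "twist": 0}, {"grip": 0.3, "delta_pos": [0, 0, -0.02], "twist": 0}, {"grip": 0.3, "delta_pos": [0, 0, -0.02], "twist": 0}, {"grip": 0.3, "delta_pos": [0, 0, -0.01], "twist": 0}, {"grip": 0.3, "delta_pos": [0, 0, 0], "twist": 0}, {"grip": 0.3, "delta_pos": [0, 0, 0], "twist": 0}, {"grip": 0.3, "delta_pos": [0, 0, 0], "twist": 0}]}}

```text
clock: 36.73
position: [0.578, -0.1702, 0.1672]
ee_rot: [0.486, 0.514, 0.486, -0.513]
contact_force: [1.0, -0.1, -0.9]
width: 0.0385
```

Run:
```python
from h import *
s=manip.get_state();print(s["position"],s["contact_force"],yaw())
```

```text
[ 0.57800201 -0.17020913  0.16719699] [ 0.9612034  -0.06126801 -0.86530278] -3.1505384335568416
```

Request:
{"fn": "step_arm", "kwargs": {"increments": [{"grip": 0.3, "delta_pos": [0.0005, 0, -0.01], "twist": 0}, {"grip": 0.3, "delta_pos": [0, 0, -0.01], "twist": 0}, {"grip": 0.3, "delta_pos": [0, 0, -0.01], "twist": 0}, {"grip": 0.3, "delta_pos": [0, 0, 0], "twist": 0}]}}

```text
clock: 37.07
position: [0.5771, -0.1697, 0.1342]
ee_rot: [-0.485, -0.513, -0.487, 0.514]
contact_force: [0.9, -0.4, -1.6]
width: 0.0386
```

Request:
{"fn": "step_arm", "kwargs": {"increments": [{"grip": 0.3, "delta_pos": [0, 0, -0.012], "twist": 0}, {"grip": 0.3, "delta_pos": [0, 0, -0.012], "twist": 0}, {"grip": 0.3, "delta_pos": [0, 0, -0.012], "twist": 0}, {"grip": 0.3, "delta_pos": [0, 0, -0.01], "twist": 0}, {"grip": 0.3, "delta_pos": [0, 0, -0.007], "twist": 0}, {"grip": 0.3, "delta_pos": [0, 0, -0.004], "twist": 0}, {"grip": 0.3, "delta_pos": [0, 0, 0], "twist": 0}, {"grip": 0.3, "delta_pos": [0, 0, 0], "twist": 0}]}}

```text
clock: 37.73
position: [0.5781, -0.1703, 0.0797]
ee_rot: [0.486, 0.514, 0.486, -0.514]
contact_force: [0.4, -0.0, -2.0]
width: 0.0382
```

Request:
{"fn": "step_arm", "kwargs": {"increments": [{"grip": 0.3, "delta_pos": [0, 0, -0.002], "twist": 0}, {"grip": 0.3, "delta_pos": [0, 0, 0], "twist": 0}, {"grip": 0.6, "delta_pos": [0, 0, 0], "twist": 0}, {"grip": 0.7, "delta_pos": [0, 0, 0], "twist": 0}, {"grip": 0.7, "delta_pos": [0, 0, 0], "twist": 0}, {"grip": 0.7, "delta_pos": [0, 0, 0], "twist": 0}, {"grip": 0.7, "delta_pos": [0, 0, 0.02], "twist": 0}, {"grip": 0.7, "delta_pos": [0, 0, 0.035], "twist": 0}, {"grip": 0.7, "delta_pos": [0, 0, 0.035], "twist": 0}, {"grip": 0.7, "delta_pos": [0, 0, 0.035], "twist": 0}]}}

```text
clock: 38.57
position: [0.5777, -0.1702, 0.2039]
ee_rot: [-0.486, -0.514, -0.486, 0.514]
contact_force: [0.6, -0.2, 0.1]
width: 0.06
```

Request:
{"fn": "step_arm", "kwargs": {"increments": [{"grip": 0.7, "delta_pos": [0, 0, 0.02], "twist": 0}, {"grip": 0.5, "delta_pos": [0, -0.01, 0.025], "twist": 0}, {"grip": 0.3, "delta_pos": [0, -0.02, 0], "twist": 0}, {"grip": 0.3, "delta_pos": [0, 0, 0], "twist": 0}, {"grip": 0.3, "delta_pos": [0, 0, 0], "twist": 0}, {"grip": 0.3, "delta_pos": [0, 0, 0], "twist": 0}]}}

```text
clock: 39.07
position: [0.5775, -0.1998, 0.2469]
ee_rot: [-0.485, -0.514, -0.487, 0.514]
contact_force: [0.5, 0.0, 0.1]
width: 0.0255
```

Run:
```python
from h import *
W=cam("wrist");s=manip.get_state();print(s["position"],s["contact_force"],s["width"],yaw())
S=cam("side");T=cam("top")
B=(BAY[0],np.array([.5797,-.1528]))
g=bay(0,-.0175,.11,B);print("white pred S,W",[proj(C,g).round(1) for C in(S,W)])
for c,st in blobs(S,"white",(300,150,370,230),20):
  if st[4]<400:print("S",c,st)
print("knob guess",pt(T,(380,187.5),.12))
for n,C in(("top",T),("side",S)):
  print(n,[ (c,int(st[4])) for c,st in blobs(C,"red",(150,140,410,400),30)],[ (c,int(st[4])) for c,st in blobs(C,"yellow",(150,140,410,400),30)])
o=np.zeros((600,640,3),np.uint8);o[:400]=W["img"][:,:,::-1]
o[400:,:320]=cv2.resize(S["img"][140:265,260:460,::-1],(320,200),interpolation=cv2.INTER_CUBIC)
o[400:,320:]=cv2.resize(S["img"][275:400,220:420,::-1],(320,200),interpolation=cv2.INTER_CUBIC)
cv2.imwrite("pics/w12.png",o)
```

```text
[ 0.57748578 -0.1995208   0.24678119] [ 0.29123962 -0.29827133 -0.35589662] 0.025668920571715114 -3.1687921705517157
white pred S,W [array([[331.5, 181.4]]), array([[317.6, 136. ]])]
S [343.3  169.24] [324 157  34  24 369]
S [366.76 222.25] [362 212   8  18  83]
knob guess [[ 0.61253451 -0.26817967  0.12      ]]
top [(array([379.38, 213.83]), 99), (array([186.85, 227.59]), 41), (array([204.51, 231.86]), 49)] [(array([301. , 174.5]), 40), (array([300.42, 196.98]), 40), (array([298.61, 221.63]), 46)]
side [(array([360.55, 159.42]), 104), (array([375.44, 257.97]), 306), (array([304.7 , 317.88]), 189), (array([286.53, 338.39]), 193)] [(array([360.88, 170.25]), 100), (array([309.24, 214.6 ]), 210), (array([281.65, 211.62]), 65), (array([336.81, 227.51]), 69)]
```

View pics/w12.png

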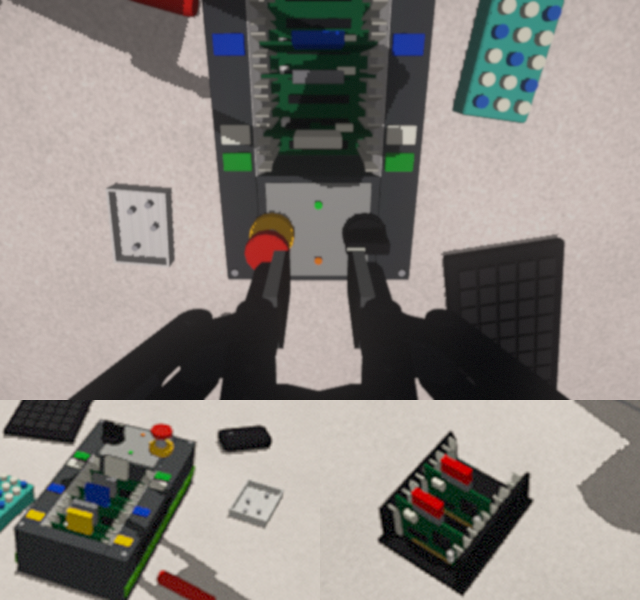

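The composite shows blue, yellow and white home in their slots, both failed cards level in the carrier, and the plunger up. The knob is at about (365,232) with its mark at (356,248). I'll move for a clear view of it and measure numerically.

Request:
{"fn": "step_arm", "kwargs": {"increments": [{"grip": 0.3, "delta_pos": [0.01, -0.03, 0], "twist": 0}, {"grip": 0.3, "delta_pos": [0.01, -0.03, -0.02], "twist": 0}, {"grip": 0.3, "delta_pos": [0.01, 0, -0.02], "twist": 0}, {"grip": 0.3, "delta_pos": [0, 0, 0], "twist": 0}, {"grip": 0.3, "delta_pos": [0, 0, 0], "twist": 0}, {"grip": 0.3, "delta_pos": [0, 0, 0], "twist": 0}]}}

```text
clock: 39.72
position: [0.6079, -0.2594, 0.2082]
ee_rot: [0.486, 0.513, 0.486, -0.513]
contact_force: [0.3, 0.3, -0.1]
width: 0.0253
```

Run:
```python
from h import *
W=cam("wrist");s=manip.get_state();print(s["position"],s["width"],yaw())
k=proj(W,[[.6125,-.268,.13]])[0];print("k",k)
x0,y0=int(k[0])-70,int(k[1])-70;roi=(x0,y0,x0+140,y0+130)
h=cv2.cvtColor(W["img"],cv2.COLOR_RGB2HSV);V=h[:,:,2]
print(V[y0:y0+130:5,x0:x0+140:4])
m=cv2.inRange(h,np.array((0,0,185)),np.array((180,50,255)))
for c,st in blobs(W,None,roi,40,m):
  mm=np.zeros_like(m);print("bright",c,st)
```

```text
[ 0.60812617 -0.25949294  0.20895253] 0.02530960130798269 -3.1144053153745905
k [324.58999521 200.56319562]
[[150 149 149 149 149 149 150 120  72  71  73  71  72  71  72  70  72  71
   70  71  71  63  34  35  34  36  37  36  39  39  40  42  42  42  50]
 [117 149 148 150 150 150 148  76  72  73  71  72  73  72  72  72  71  73
   72  72  73  62  34  36  33  38  36  37  39  41  40  40  44  45  66]
 [ 73  76  73 108  89 137 122  73  73  73  72  71  71  71  72  71  72  72
   72  73  72  56  35  34  34  37  35  39  38  38  41  42  42  44  44]
 [ 74  73  73  73  75  74  73  73  72  73  73  72  72  73  73  72  71  72
   72  72  71  55  33  35  35  35  36  36  38  38  40  40  43  45  47]
 [ 74  75  74  75  74  79  76  74  73  73  73  72  72  72  72  73  72  73
   71  71  71  56  34  33  34  34  35  37  39  39  41  43  44  46  46]
 [ 74  73  74  74  76  89  88  72  75  73  74  74  73  72  73  73  72  71
   72  73  71  53  35  34  35  37  38  39  39  40  41  42  40  45  47]
 [ 75  74  75  74  73  79  77  74  75  73  74  73  73  75  73  72  72  72
   73  72  73  53  33  36  37  36  37  38  39  3
[... 2173 characters left out ...]
 68  69 109  69  94 212]
 [142 142 142 142 143 142 141 141 141 141 140 140 139 140 142 141 141 141
  141 141 141  70  68  61  66  66  66  67  66  68 123 150  86 119 211]
 [ 70  70  72  70  70  70  70  68  71  69  70  68  69  68  69  68  69  69
   70  68  69  68  67  77  74  75  74  73  75  74  74  75  71 150 213]
 [211 211 211 206 208 163 151 154 145 196 209 203 208 203 211 200 204 200
  203 203 211 207 203 202 149 148 150 155 208 207 209 201 209 207 207]
 [213 207 205 203 211  80  71  70  42 162 206 203 204 203 206 202 203 209
  211 200 203 201 209 188  41  67  70  73 191 207 213 210 209 206 208]]
bright [352.53 244.67] [ 289  164  105   96 1307]
bright [262.72 253.8 ] [254 249  21  11 202]
```

Run:
```python
from h import *
W=cam("wrist");V=cv2.cvtColor(W["img"],cv2.COLOR_RGB2GRAY).astype(int)
print(V[192:222:1,300:364:3])
Vb=V[160:222,295:365]
# mark
ys,xs=np.where((V[196:214,300:332]>74)&(V[196:214,300:332]<100)); print(len(xs))
# lower dark edge per column
E=[]
for c in range(308,356,2):
    r=[r for r in range(190,222) if V[r,c]<45]; E.append((c,max(r)))
print(E)
P=pt(W,E,.13);print((np.degrees(np.polyfit(P[:,0],P[:,1],1)[0])));print(P[[0,-1]].round(4))
```

```text
[[ 73  70  34  28  26  23  26  26  24  26  24  26  26  25  25  25  24  26
   26  34  57  63]
 [ 79  73  33  25  25  25  26  26  26  28  25  22  24  26  26  26  24  27
   26  30  57  63]
 [ 94  86  38  27  26  27  25  25  25  26  25  25  26  23  26  29  27  28
   26  30  57  64]
 [120 107  44  28  24  26  26  27  26  25  26  26  26  24  28  27  25  27
   26  29  57  64]
 [138 125  54  29  29  27  28  29  25  28  24  28  29  25  24  28  28  29
   28  30  58  63]
 [145 136  70  28  29  28  29  26  25  28  28  25  27  27  27  28  28  29
   27  31  58  63]
 [145 142  79  28  29  29  28  26  28  29  28  27  28  27  28  29  29  28
   31  30  58  64]
 [145 145  82  30  29  31  27  30  27  28  29  27  26  27  29  28  27  27
   29  31  58  64]
 [145 143  84  37  36  37  36  37  36  34  26  27  29  29  28  28  27  26
   28  32  60  63]
 [144 143  86  55  56  54  54  56  54  50  29  28  27  29  27  28  26  29
   28  33  61  62]
 [144 144  87  76  77  75  77  76  76  69  30  26  28  26  28  27  30  29
   29  31  61  62]
 [145 144  88  88  89  89  89  88  89  82  32  27  28  27  28  26  28  27
   
[... 1357 characters left out ...]
43 144 143 111  65  65  58  62  62
   64  66  65  65]
 [144 144 144 144 145 144 143 144 145 143 144 142 110  64  66  55  63  64
   66  64  64  65]
 [144 145 145 145 145 144 144 145 143 143 143 143 110  63  66  59  63  64
   64  65  63  64]
 [145 144 145 144 145 144 144 144 144 144 143 143 109  64  66  58  63  65
   65  65  64  65]]
104
[(308, 208), (310, 208), (312, 208), (314, 208), (316, 209), (318, 209), (320, 210), (322, 211), (324, 212), (326, 212), (328, 212), (330, 213), (332, 212), (334, 212), (336, 212), (338, 212), (340, 212), (342, 211), (344, 210), (346, 210), (348, 210), (350, 210), (352, 210), (354, 209)]
-5.531760728585936
[[ 0.6001 -0.2737  0.13  ]
 [ 0.6346 -0.2764  0.13  ]]
```

Run:
```python
from h import *
W=cam("wrist");s=manip.get_state();print(s["position"],yaw(),s["qpos"])
P=pt(W,[(306,203.7),(358.5,203.7),(332,203.7),(332,208.5)],.13);print(P.round(4),np.linalg.norm(P[1]-P[0]))
B=(BAY[0],np.array([.5797,-.1528]));c,q=np.cos(B[0]),np.sin(B[0])
print("local",np.array([[c,q],[-q,c]])@(P[2,:2]-B[1]))
T=cam("top");print(proj(T,P[2]))
```

```text
[ 0.60828026 -0.25967879  0.20941535] -3.11972539773099 [-5.08680249e-01  4.01923705e-01  1.29235162e+00  1.20813976e-04
  1.44491759e+00 -4.54244749e-01]
[[ 0.599  -0.2705  0.13  ]
 [ 0.6383 -0.2726  0.13  ]
 [ 0.6185 -0.2716  0.13  ]
 [ 0.6183 -0.2754  0.13  ]] 0.03936109656986119
local [ 0.045346  -0.1164094]
[[381.51343563 185.05042053]]
```

The knob's bar lies along bay x with its centre at (.6186,-.2705). Its length measures 39.4 mm against 40, and it sits symmetric to the plunger, which agrees. Turning the tool +90° over the knob.

Request:
{"fn": "step_arm", "kwargs": {"increments": [{"grip": 0.4, "delta_pos": [0.001, -0.001, 0], "twist": 7}, {"grip": 0.4, "delta_pos": [0.001, -0.001, 0], "twist": 7}, {"grip": 0.4, "delta_pos": [0.001, -0.001, 0], "twist": 7}, {"grip": 0.4, "delta_pos": [0.001, -0.001, 0], "twist": 7}, {"grip": 0.4, "delta_pos": [0.001, -0.001, 0], "twist": 7}, {"grip": 0.4, "delta_pos": [0.001, -0.001, 0], "twist": 7}, {"grip": 0.4, "delta_pos": [0.001, -0.001, 0], "twist": 7}, {"grip": 0.4, "delta_pos": [0.001, -0.001, 0], "twist": 7}, {"grip": 0.4, "delta_pos": [0.001, -0.001, 0], "twist": 7}, {"grip": 0.4, "delta_pos": [0.001, -0.001, 0], "twist": 7}]}}

```text
clock: 40.75
position: [0.6182, -0.2701, 0.2089]
ee_rot: [0.694, 0.14, 0.693, -0.14]
contact_force: [-0.6, 0.2, 0.1]
width: 0.0342
```

Request:
{"fn": "step_arm", "kwargs": {"increments": [{"grip": 0.4, "delta_pos": [0, -0.001, 0], "twist": 7}, {"grip": 0.4, "delta_pos": [0, 0, 0], "twist": 7}, {"grip": 0.4, "delta_pos": [0, 0, 0], "twist": 6}, {"grip": 0.4, "delta_pos": [0, 0, 0], "twist": 0}, {"grip": 0.4, "delta_pos": [0, 0, -0.03], "twist": 0}, {"grip": 0.4, "delta_pos": [0, 0, -0.03], "twist": 0}, {"grip": 0.4, "delta_pos": [0, 0, -0.02], "twist": 0}, {"grip": 0.4, "delta_pos": [0, 0, 0], "twist": 0}, {"grip": 0.4, "delta_pos": [0, 0, 0], "twist": 0}]}}

```text
clock: 41.5
position: [0.6176, -0.2709, 0.1274]
ee_rot: [0.706, 0.02, 0.707, -0.02]
contact_force: [0.7, 0.1, -0.1]
width: 0.0338
```

Run:
```python
from h import *
W=cam("wrist");s=manip.get_state();print(s["position"],s["contact_force"],s["width"],yaw(),s["qpos"])
V=cv2.cvtColor(W["img"],cv2.COLOR_RGB2GRAY).astype(int)
print(proj(W,[[.6186,-.2705,.13],[.599,-.2695,.13],[.6383,-.2716,.13]]).round(1))
print(V[180:280:4,250:390:5])
```

```text
[ 0.6187115  -0.27154184  0.12891671] [-0.89864017 -0.15316196 -0.10633069] 0.034086662350646 86.7604491999996 [-5.16523950e-01  4.67285952e-01  1.38494185e+00  1.06532434e-04
  1.28763699e+00 -2.03080966e+00]
[[320.1 241. ]
 [320.  206. ]
 [320.1 273.8]]
[[160 160 159 160 159 159 159  88  83  82  82  80  80  79  77  81  81  80
   79  79  82  81  80  80  80  80  80  79]
 [160 161 161 160 160 158 155  84  82  82  80  64  41  32  28  32  48  73
   79  79  79  79  80  80  80  80  80  78]
 [159 159 159 159 159 158 111  81  82  79  45  30  29  28  26  25  26  26
   65  79  79  79  79  79  79  79  80  79]
 [159 158 157 159 158 158  86  81  80  36  29  26  27  24  25  24  25  23
   26  48  80  79  80  78  79  79  79  79]
 [159 158 160 158 157 137  83  80  60  31  27  28  26  23  24  23  22  26
   22  23  76  78  78  79  79  77  77  78]
 [157 156 147 148 146 129  82  81  32  28  29  27  25  23  22  21  23  22
   23  24  45  78  78  78  79  78  78  79]
 [ 87  85  85  83  82  82  81  65  31  26  27  25  24  25  23  23  22  23
   20  22  20  78  78  79  78  79  77  78]
 [ 84  85  84  83  83  81
[... 1381 characters left out ...]
 71  70  68  73  72  36  37  40  40  40  40  39  27  28  29  27  26  37
   38  36  38  37  25  69  68  55  36  35]
 [ 70  69  69  72  72  34  43  42  43  64  40  41  28  28  29  29  30  39
   40  39  40  37  24  61  71  65  36  38]
 [ 49  40  67  72  70  35  48  66  66  67  57  44  29  32  30  29  31  40
   41  39  40  38  30  50  69  69  28  31]
 [ 39  38  73  74  66  33  48  66  68  66  67  64  32  31  31  32  32  41
   43  40  40  39  27  38  70  70  33  28]
 [ 40  40  73  72  52  33  41  68  68  67  68  66  55  51  51  40  42  41
   43  44  41  37  30  32  69  70  49  29]
 [ 39  50  74  74  41  34  44  67  66  68  66  69  70  68  69  65  58  45
   43  42  44  40  30  32  72  70  66  29]]
```

The mark is on the tool's centre plane (col 320, predicted 320). Descending and gripping the bar.

Request:
{"fn": "step_arm", "kwargs": {"increments": [{"grip": 0.4, "delta_pos": [0, 0, -0.02], "twist": 0}, {"grip": 0.4, "delta_pos": [0, 0, -0.015], "twist": 0}, {"grip": 0.4, "delta_pos": [0, 0, -0.014], "twist": 0}, {"grip": 0.4, "delta_pos": [0, 0, 0], "twist": 0}, {"grip": 0.4, "delta_pos": [0, 0, 0], "twist": 0}]}}

```text
clock: 41.97
position: [0.6189, -0.2717, 0.0802]
ee_rot: [0.707, 0.019, 0.706, -0.02]
contact_force: [-0.4, 1.0, 0.3]
width: 0.034
```

Request:
{"fn": "step_arm", "kwargs": {"increments": [{"grip": 0.05, "delta_pos": [0, 0, 0], "twist": 0}, {"grip": 0.05, "delta_pos": [0, 0, 0], "twist": 0}, {"grip": 0.05, "delta_pos": [0, 0, 0], "twist": 0}, {"grip": 0.05, "delta_pos": [0, 0, 0], "twist": 0}], "force": 40}}

```text
clock: 42.3
position: [0.6195, -0.2707, 0.0812]
ee_rot: [0.708, 0.02, 0.705, -0.02]
contact_force: [-0.1, 3.6, 5.5]
width: 0.0121
```

Request:
{"fn": "step_arm", "kwargs": {"increments": [{"grip": 0.05, "delta_pos": [0, 0, 0], "twist": -6}, {"grip": 0.05, "delta_pos": [0, 0, 0], "twist": -6}, {"grip": 0.05, "delta_pos": [0, 0, 0], "twist": -6}, {"grip": 0.05, "delta_pos": [0, 0, 0], "twist": -6}, {"grip": 0.05, "delta_pos": [0, 0, 0], "twist": -6}, {"grip": 0.05, "delta_pos": [0, 0, 0], "twist": -6}, {"grip": 0.05, "delta_pos": [0, 0, 0], "twist": -6}, {"grip": 0.05, "delta_pos": [0, 0, 0], "twist": -6}, {"grip": 0.05, "delta_pos": [0, 0, 0], "twist": -6}]}}

```text
clock: 43.05
position: [0.6188, -0.2718, 0.0811]
ee_rot: [0.621, 0.34, 0.619, -0.34]
contact_force: [-1.6, 1.5, 7.3]
width: 0.0119
```

Request:
{"fn": "step_arm", "kwargs": {"increments": [{"grip": 0.05, "delta_pos": [0, 0, 0], "twist": -4}, {"grip": 0.05, "delta_pos": [0, 0, 0], "twist": -3}, {"grip": 0.05, "delta_pos": [0, 0, 0], "twist": 0}, {"grip": 0.05, "delta_pos": [0, 0, 0], "twist": 0}]}}

```text
clock: 43.38
position: [0.6186, -0.2719, 0.0811]
ee_rot: [0.6, 0.375, 0.598, -0.376]
contact_force: [-0.4, 1.4, 7.3]
width: 0.0123
```

Run:
```python
from h import *
W=cam("wrist");s=manip.get_state();print(s["position"],s["contact_force"],s["moment"],s["width"],yaw())
V=cv2.cvtColor(W["img"],cv2.COLOR_RGB2GRAY).astype(int)
print(V[200:260:4,290:350:4])
```

```text
[ 0.61867016 -0.27186311  0.08112061] [-0.39777903  1.10862936  6.74453493] [0.13790528 0.29313586 0.28772691] 0.011614053895199546 25.883334912444568
[[ 89  88  89  88  87  87  87  87  87  87  87  87  86  87  87]
 [ 89  88  88  88  87  88  88  87  87  88  87  86  86  87  86]
 [ 87  87  86  85  65  58  48  42  40  50  73  85  87  88  87]
 [ 87  85  59  27  25  24  26  25  27  23  24  23  40  74  87]
 [ 62  28  24  26  25  23  24  21  23  21  21  23  21  22  60]
 [ 26  25  22  26  22  23  21  21  22  20  19  22  22  21  20]
 [ 25  27  23  25  22  19  20  19  20  21  21  20  20  21  22]
 [ 23  22  25  24  23  21  19  18  20  18  19  22  21  20  21]
 [ 25  25  25  22  23  19  20  19  19  22  20  21  22  22  19]
 [ 26  25  23  24  23  22  18  16  21  18  18  19  20  22  21]
 [ 26  24  23  24  20  20  16  19  18  19  21  17  18  21  21]
 [ 26  23  22  24  22  23  25  28  26  19  21  17  20  20  22]
 [ 29  29  30  23  23  22  68 111  80  23  21  21  28  28  27]
 [ 70  76  76  30  21  23  71 113  82  22  19  22  73  74  74]
 [ 75  77  74  26  18  21  72 113  80  20  22  21  72  76  74]]
```

The knob turned 60.9° with a moment of 0.29 N m, well above the spring's 0.14, so it is on its stop. I'll turn it back with the grip held, then release and rise.

Request:
{"fn": "step_arm", "kwargs": {"increments": [{"grip": 0.05, "delta_pos": [0, 0, 0], "twist": 0}, {"grip": 0.05, "delta_pos": [0, 0, 0], "twist": 6}, {"grip": 0.05, "delta_pos": [0, 0, 0], "twist": 7}, {"grip": 0.05, "delta_pos": [0, 0, 0], "twist": 7}, {"grip": 0.05, "delta_pos": [0, 0, 0], "twist": 7}, {"grip": 0.05, "delta_pos": [0, 0, 0], "twist": 7}, {"grip": 0.05, "delta_pos": [0, 0, 0], "twist": 7}, {"grip": 0.05, "delta_pos": [0, 0, 0], "twist": 7}, {"grip": 0.05, "delta_pos": [0, 0, 0], "twist": 7}]}}

```text
clock: 44.18
position: [0.6195, -0.2708, 0.0811]
ee_rot: [0.706, 0.055, 0.704, -0.054]
contact_force: [0.2, 3.7, 6.1]
width: 0.0119
```

Request:
{"fn": "step_arm", "kwargs": {"increments": [{"grip": 0.05, "delta_pos": [0, 0, 0], "twist": 5.5}, {"grip": 0.05, "delta_pos": [0, 0, 0], "twist": 0}, {"grip": 0.4, "delta_pos": [0, 0, 0], "twist": 0}, {"grip": 0.4, "delta_pos": [0, 0, 0], "twist": 0}, {"grip": 0.4, "delta_pos": [0, 0, 0], "twist": 0}, {"grip": 0.4, "delta_pos": [0, 0, 0.02], "twist": 0}, {"grip": 0.4, "delta_pos": [0, 0, 0.03], "twist": 0}, {"grip": 0.4, "delta_pos": [0, 0, 0.04], "twist": 0}, {"grip": 0.4, "delta_pos": [0, 0, 0.04], "twist": 0}, {"grip": 0.4, "delta_pos": [0, 0, 0.02], "twist": 0}]}}

```text
clock: 45.02
position: [0.6196, -0.2727, 0.2341]
ee_rot: [0.709, 0.021, 0.704, -0.024]
contact_force: [1.0, 0.5, 0.8]
width: 0.0343
```

Request:
{"fn": "step_arm", "kwargs": {"increments": [{"grip": 0.4, "delta_pos": [-0.03, -0.02, 0.02], "twist": 0}, {"grip": 0.4, "delta_pos": [-0.035, -0.02, 0.02], "twist": 0}, {"grip": 0.4, "delta_pos": [-0.035, -0.02, 0], "twist": 0}, {"grip": 0.4, "delta_pos": [-0.035, -0.02, 0], "twist": 0}, {"grip": 0.4, "delta_pos": [0, 0, 0], "twist": 0}, {"grip": 0.4, "delta_pos": [0, 0, 0], "twist": 0}]}}

```text
clock: 45.52
position: [0.4838, -0.3513, 0.2675]
ee_rot: [0.707, 0.024, 0.707, -0.024]
contact_force: [1.1, -0.0, -0.3]
width: 0.0341
```

Run:
```python
from h import *
W=cam("wrist");s=manip.get_state();print(s["clock"],s["position"],s["contact_force"],s["width"],yaw())
S=cam("side");T=cam("top")
for n,C in(("top",T),("side",S)):
  for col in("red","yellow","blue"):print(n,col,[ (c.tolist(),int(st[4])) for c,st in blobs(C,col,(150,140,410,400),30)])
# knob mark in wrist
P=[[.599,-.2705,.13],[.6383,-.2726,.13]];k=proj(W,P).round(1);print(k)
V=cv2.cvtColor(W["img"],cv2.COLOR_RGB2GRAY).astype(int)
c=k.mean(0).astype(int);print(V[c[1]-32:c[1]+36:4,c[0]-32:c[0]+36:4])
```

```text
45.5667 [ 0.48509712 -0.3504605   0.26725451] [ 0.22944926 -0.40925045  0.78388555] 0.03427034041966692 86.20092445043757
top red [([187.18, 227.72], 40), ([204.54, 231.72], 50), ([304.11, 254.1], 214)]
top yellow [([301.0, 174.5], 40), ([300.42, 196.98], 40), ([298.61, 221.63], 46)]
top blue [([325.0, 175.5], 40), ([323.02, 197.82], 40), ([322.79, 222.67], 43)]
side red [([360.7, 159.95], 92), ([375.37, 258.05], 320), ([304.71, 317.84], 190), ([286.74, 338.0], 202)]
side yellow [([360.12, 170.45], 104), ([309.22, 214.6], 210), ([281.64, 211.56], 66), ([336.94, 227.45], 69)]
side blue [([320.57, 198.41], 194), ([294.79, 194.81], 53), ([348.09, 209.26], 57)]
[[408.  275.8]
 [405.4 309.1]]
[[ 58 115 117 114  77  28  26  25  27  33  89 117 116 118 117 118 117]
 [ 56  42  34  30  27  23  22  23  20  24  26  95 116 117 118 117 117]
 [ 56  49  27  25  26  27  20  23  19  19  26  39 116 118 116 118 117]
 [ 56  54  28  26  24  27  22  22  21  21  26  28 112 117 117 117 116]
 [ 56  55  32  25  26  27  21  22  44  86  25  27 102 113 113 113 113]
 [ 55  56  45  25  26  26  21  21  69 102  27  28  49  49  48  50  50]
 [ 56  54  54  26  24  24  24  25  84  85  24  36  45  45  47  43  46]
 [ 56  54  55  28  23  22  21  23  97  78  34  49  48  48  47  47  47]
 [ 55  53  54  40  23  23  24  25  30  25  44  48  48  50  47  50  47]
 [ 54  55  55  48  21  22  21  23  23  26  47  49  48  48  47  48  49]
 [ 61  65  52  31  22  25  24  21  24  28  45  47  47  47  48  48  48]
 [ 61  51  23  25  25  23  20  19  20  23  47  49  47  46  50  46  48]
 [ 47  30  24  22  21  23  18  20  21  20  35  50  50  50  49  49  50]
 [ 25  27  24  23  23  25  23  21  21  19  50 161 159 163 162 162 162]
 [ 26  24  24  24  23  22  20  21  20  19  22  36 100 139 158 165 155]
 [ 24  26  24  25  21  22  21  22  20  22  21  19  20  19  22  44  57]
 [ 25  24  26  21  20  22  21  21  19  21  20  20  18  20  16  18  20]]
```

```bash
python3 -c "
from rig import manip
print(manip.sign_off())"
```

```text
the job is handed in; nothing more can be done
None
```

The whole job was carried out and handed in at about 46 s on the clock, out of 210 s allowed. The sign-off gives no verdict, so what follows is from my own checks.

- **Stop plunger:** I pressed it to its stop, where the force rose past the spring's 10 N to 16 N, and let it up.
- **Failed cards:** both now stand in the carrier, in the +56 mm and middle slots.
- **Replacement cards:** blue, yellow and white are in the slots of their colours. There was no green card in the carrier.
- **Start switch:** I turned it 60.9° clockwise against its stop (moment 0.29 N m, spring 0.14) and back. Its mark was then at the rest angle.

The last images show the three replacements within 1–2 px of the positions predicted for fully home. I judged the white card in the view taken just before turning the switch, not again afterwards. The failed cards stood level, the plunger was up, and the gripper was clear of everything.

Three things did not go as described or planned:
- **Fingertips:** the shut fingertips sat about 30 mm above the reported TCP, so I set all working heights from where the fingers touched the plunger.
- **Carrier:** it shifted about 6–7 mm partway through. I measured it again before taking the remaining cards.
- **Overshoot:** I overran one move by 38 mm in y above the carrier and corrected it before lowering the card.

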